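Put the socket away in the stay-lidded chest

ROBOT

A 6-joint arm with a two-finger parallel gripper is mounted at the origin on the work surface. World frame = base frame: x ahead of the robot, y to its left, z up, the work surface at z = 0. Lengths are in m, angles in rad, forces in N, time in s.
With the tool pointing down it reaches from about 0.35 to 0.775 m from the base axis. Payload 5.5 kg.
Tool frame: the origin (TCP) lies midway between the tips of the shut fingers; the grasp point (between the pads) lies 19 mm behind it; z points along the fingers, y is the direction in which the jaws open and shut (so a half turn about z gives the same grasp; the last joint's range is limited). The gripper opens to 85 mm and grips with 20 to 120 N. Pads are 22 mm wide; open, the fingers measure 114 mm over their backs; the gripper's body (76 mm by 85 mm) begins 54 mm behind the grasp point. The pads swing forward as they close: fully open they stand 13 mm farther back than shut.
Start: joints at [1.166, 0.313, 0.046, 1.304, 0, 1.431], TCP at [0.151, 0.555, 0.231] pointing down, gripper open.
Joint ranges: [-2.76, 2.76], [-0.86, 1.69], [-1.03, 1.26], [-2.2, 2.34], [-1.47, 1.5], [-3.14, 3.14]. Speed limits (rad/s): [2.57, 2.57, 3.14, 3.14, 3.14, 3.14].

INTERFACE

Orientations are given as a unit quaternion [x, y, z, w].
In Python, from rig import get_obs, eyes, order gives the robot as it stands.
- The arm moves only by the shell command python3 -m inch 'ROWS'. ROWS is JSON, one flat list of numbers, 7 for each row, row after row: the shift along the tool's x, y, z in units of 0.25 m (1.0 is 0.25 m), then the turn, a rotation vector about the tool's x, y, z in units of 45 degrees (1.0 is 45 degrees), then the gripper's target within -1 to 1 (fully open at 1, half-way at 0, shut at -1). In form: [tx, ty, tz, rx, ry, rz, grip, tx, ty, tz, rx, ry, rz, grip, ...]. A call has 1 to 10 rows; each row shifts and turns the commanded pose from where the row before left it, along the tool's axes as they then stand; what a row does not reach is not made up. A row lasts 1/10 s, in which the tool goes at most 50 mm and 8.59 degrees, less where a joint would pass 70% of its speed; a pose out of reach is approached as far as the arm can. A call with a number of a shift or a turn outside -1 to 1 is refused whole. A call with a gripper value outside its range is refused whole. The fingers move at their own pace and stop on an object; the grip force is fixed at half the most. Time passes only in rows, so rows that do not move let the fingers close. It gives the time, the measured TCP pose, the force and the opening at its end, in the units of the state.
- get_obs(): the state, without advancing time (a new reading comes with each control period).
- eyes.get_image(name): name is "scene" or "top"; returns the picture (400x640x3 uint8, red, green, blue); there is no depth.
- eyes.camera_info(name): a dict with "fov_y" (degrees; the focal length in pixels is half the picture's height over the tangent of half this angle, whatever the lens; pixels are square), "cx", "cy" (the principal point, pixels), "xyz" and "rotation" of the camera in the world. Camera axes: x right, y down, z forward; pixel columns grow to the right and rows downward; lengths in m; the calibration is good to about 2 mm. A picture is of the moment at which its call begins. camera_info takes no time and is no camera call.
- order.hand_in(): hands the job in, once; it reports no verdict.
The state is a dict: "t": time; "joints": joint angles; "qvel": joint speeds; "effort": joint torques, N m; "ee_pos": TCP position; "eef_rot": TCP orientation; "ft_force": force on the tool from outside, world axes, zero at the start; "torque": the same for the moment, N m; "grip_width": opening from 0.0 (shut) to 1.0 (fully open).
Only numpy, scipy, OpenCV 4.12 (cv2) and the standard library are available. Lean on these libraries where they do the work, as an engineer would, in place of code of your own. Each camera call takes 0.05 s, during which the arm holds its last target.

TASK

Put the loose socket away in the chest: lift the lid by its bar until the folding stay locks and holds the lid up by itself, stand the socket upright on the blue tray floor in front of the stored ones, then pull the stay's knob to break the stay and ease the lid down until it is fully shut. Handle it gently: do not force the lid or the stay, do not let the lid or the socket drop, and leave the other things on the bench where they are.

Things in the scene. Friction and masses are not known exactly. Their poses are not given: they have to be found in the camera images.
- chest: Black steel chest fixed to the bench, 180 (its x) x 260 (y) x 100 mm; origin under its centre. Its x runs from the front (robot side) to the hinge: hinge line along y at x = 90, z = 100. Walls 5 mm; blue tray floor 35 mm above the bench. Six stored sockets, 48 mm tall, up to 14 mm in radius, stand fixed in a row at x = 60, y -100 to 100; the rest of the tray is empty.
- lid (a joint): Lid angle (rad): 0 shut, grows as the front rises. 0.5 to 0.8 kg, falls shut unless held. Somewhere from 1.2 to 1.4 (differs, must be felt) the stay pulls taut and stops it firmly. Eased back from that stop, the knee drops past dead centre by itself and carries the lid about 0.02 to 0.03 below it; let go earlier, the lid comes down.
- lid_bar (a point): Middle of the lid's orange round bar: 14 mm thick, 136 mm long along chest y (hold within 40 mm of the middle), 230 mm from the hinge, 50 mm in front of the lid's edge; shut, at chest (-140, 0, 103) mm. Can be pinched from above; it turns between the fingers as the lid swings. A held lid weighs about 2 to 5 N here.
- stay_knob (a point): Mid-grip of the orange knob on the stay's knee: round pin 14 mm thick along chest y, with a 20 mm ball at its outer end; right (-y) of the chest, 44 mm outside the wall, 20 mm from the ball's edge. Lid shut: near chest (-114, -174, 54) mm; lid locked: near (36, -174, 190). A pinch from above, gripper leaning outwards some 20 to 30 degrees, keeps clear of the lid.
- stay_upper: Stay's upper steel link with the knob, 64 mm long, knee to lid; origin on the pin axis, 36 mm from mid-grip towards the chest. The lower link, 110 mm, pivots on the chest wall at about chest x = -10, z = 90 (each up to 5 mm off, differs): the knob runs on that circle. Pulled forward (-x) from locked, the knee breaks; then the knob carries the lid, led forward, over and down to its shut place.
- socket: Loose bright steel socket with an orange band, a cylinder 29 mm in diameter (27 mm in the upper part) and 52 mm tall, 0.14 kg, standing upright on the bench to the left; origin at the centre of its underside, z up.
- spray_can: Bystander: black and yellow spray can, 52 mm in diameter, 190 mm tall, standing; origin under its centre.
- tape_measure: Bystander: yellow tape measure, 68 x 34 x 62 mm; origin under its centre.
- screwdriver: Bystander: screwdriver with yellow handle, 190 mm long, lying on the bench; origin under its middle.
- stay_bush (a joint): Give (m) of the rubber bush in the stay's lower pivot, a spring of 15 N/mm along the line of the straight stay (up, leaning 20 degrees back): 0 unloaded, + when the stay is pulled (lid lifted against the taut stay: 12 N at the bar gives 2 mm), - when it is pushed (locked lid pressed down). More than 2 mm either way, 30 N in the stay, counts as forcing it; the lid's own weight gives under 0.5 mm.
Things that resemble listed ones, but are neither listed nor needed, are in the scene too. There is more than one size of the socket; the one meant has the size given above.

How it is judged:
By the outcome, as a careful person would: the job done as asked, in the order asked, and still so for the second after the job is handed in, with the robot touching nothing.
It also fails if it takes over 72 s, if anything falls off the work surface, if the arm or the gripper's body presses on something with over 40 N, if the wrist force passes 120 N, or if a joint passes its speed limit or range.

## Working session

There is one attempt and no reset: what is moved stays moved. The work goes in short steps, Python scripts to look and compute and a shell command to move; the robot and the scene stay as the last step left them, time stands still between calls to the robot, and variables do not carry over. Pictures are saved under pics/ and viewed, and the job is handed in when it is done.

```bash
ls -la; mkdir -p pics; python3 - <<'E'
from rig import get_obs, eyes, order
import cv2
o=get_obs()
print(o)
for n in("scene","top"):
    print(n,eyes.camera_info(n))
    im=eyes.get_image(n); cv2.imwrite(f"pics/{n}0.png",im[:,:,::-1])
E
```

```text
total 12
drwxr-xr-x  3 agent agent 4096 Dec  6 20:46 .
drwxr-xr-x 23 root  root  4096 Dec  6 20:46 ..
drwxr-xr-x  2 agent agent 4096 Dec  6 20:46 pics
{'t': 0.0, 'joints': array([1.16640365e+00, 3.14028738e-01, 4.49770716e-02, 1.30360277e+00,
       3.57117490e-05, 1.43119469e+00]), 'qvel': array([ 0.00248452, -0.0020895 , -0.00056872,  0.00106341, -0.0015285 ,
       -0.00034774]), 'effort': array([ 8.97348818e-04, -4.80624676e+01,  2.98534656e+01,  1.94926397e-02,
       -1.01175274e-04,  1.47993713e-06]), 'ee_pos': array([0.15027828, 0.55448461, 0.23039198]), 'eef_rot': array([ 1.32009030e-01,  9.91248078e-01, -8.90102074e-04, -2.66795255e-04]), 'ft_force': array([ 0.30686216, -0.2338898 , -0.66707083]), 'torque': array([-0.022199  ,  0.01483573,  0.03712903]), 'grip_width': 1.0004119325345173}
scene {'fov_y': 42.775319196394854, 'cx': 322.31842747760936, 'cy': 202.74892712786715, 'xyz': array([ 1.25290534, -0.71521382,  0.92248694]), 'rotation': array([ 0.83801329,  0.33971585, -0.16677571, -0.39308106])}
top {'fov_y': 53.896657425975874, 'cx': 321.86102155558194, 'cy': 201.7945244750621, 'xyz': array([ 0.44888168, -0.01618987,  1.25372303]), 'rotation': array([ 0.71126671, -0.70166902,  0.02939526, -0.0299361 ])}
```

View pics/scene0.png

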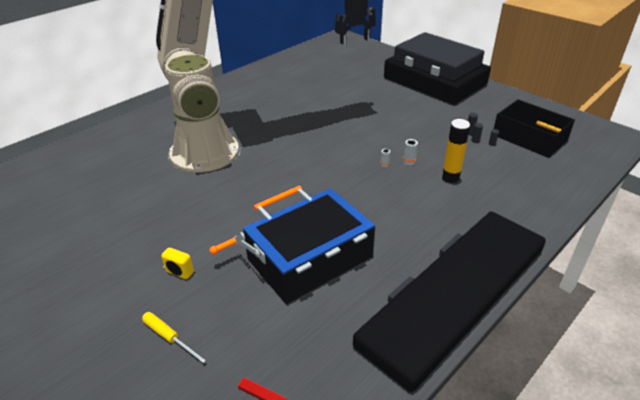

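View pics/top0.png

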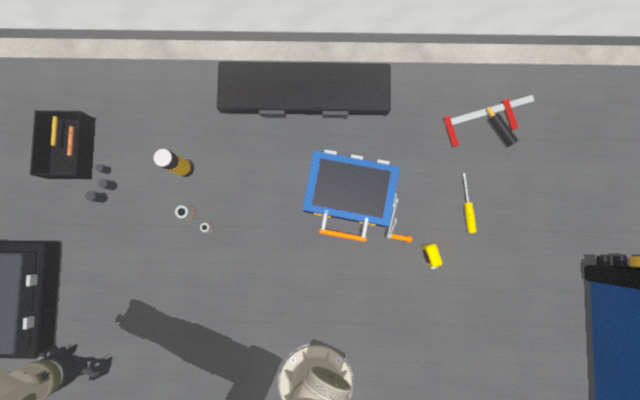

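```bash
cat > h.py <<'E'
import numpy as np, cv2
from scipy.spatial.transform import Rotation as R
from rig import get_obs, eyes, order
def cam(n):
    c=eyes.camera_info(n); f=200/np.tan(np.radians(c['fov_y'])/2)
    return f,c['cx'],c['cy'],np.array(c['xyz']),R.from_quat(c['rotation']).as_matrix()
def proj(n,P):
    f,cx,cy,t,M=cam(n); q=(np.atleast_2d(P)-t)@M
    return np.c_[cx+f*q[:,0]/q[:,2],cy+f*q[:,1]/q[:,2]]
def ray(n,u,v):
    f,cx,cy,t,M=cam(n); d=M@np.array([(u-cx)/f,(v-cy)/f,1]); return t,d/np.linalg.norm(d)
def plane(n,u,v,z):
    t,d=ray(n,u,v); return t+d*(z-t[2])/d[2]
def tri(a,b):  # a=(name,u,v)
    p,d=ray(*a);q,e=ray(*b); s=np.linalg.lstsq(np.c_[d,-e],q-p,rcond=None)[0]
    A=p+s[0]*d;B=q+s[1]*e; return (A+B)/2,np.linalg.norm(A-B)
def crop(n,img,x0,y0,x1,y1,k,out):
    cv2.imwrite(out,cv2.resize(img[y0:y1,x0:x1,::-1],None,fx=k,fy=k,interpolation=cv2.INTER_CUBIC))
E
python3 - <<'E'
from h import *
a=cv2.imread('pics/scene0.png')[:,:,::-1];b=cv2.imread('pics/top0.png')[:,:,::-1]
crop('',a,200,170,390,310,4,'pics/s_chest.png')
crop('',b,290,140,450,280,5,'pics/t_chest.png')
crop('',a,360,100,510,200,5,'pics/s_sock.png')
crop('',b,80,140,230,250,5,'pics/t_sock.png')
for z in(0,.05): print([plane('top',u,v,z).round(3) for u,v in((205,228),(182,212))],[plane('scene',u,v,z).round(3) for u,v in((385,157),(410,150))])
E
```

```text
[array([0.466, 0.356, 0.   ]), array([0.516, 0.431, 0.   ])] [array([0.443, 0.378, 0.   ]), array([ 0.477,  0.465, -0.   ])]
[array([0.465, 0.341, 0.05 ]), array([0.513, 0.414, 0.05 ])] [array([0.487, 0.319, 0.05 ]), array([0.519, 0.401, 0.05 ])]
```

View pics/s_chest.png

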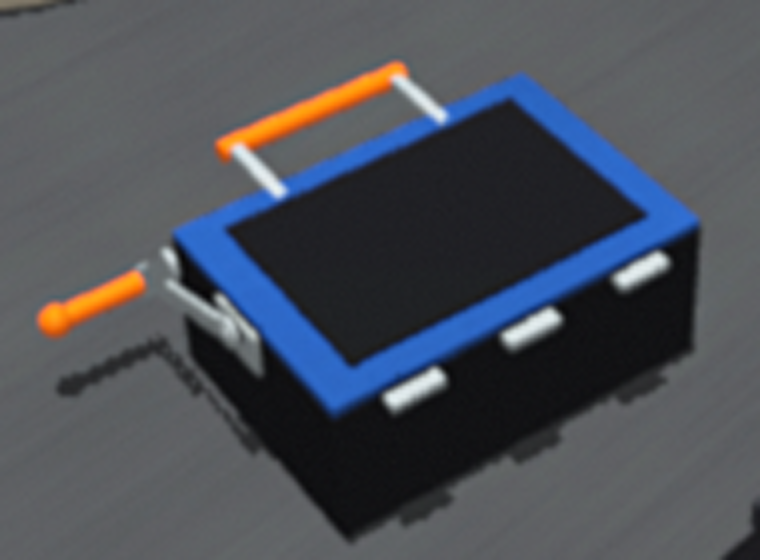

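View pics/t_chest.png

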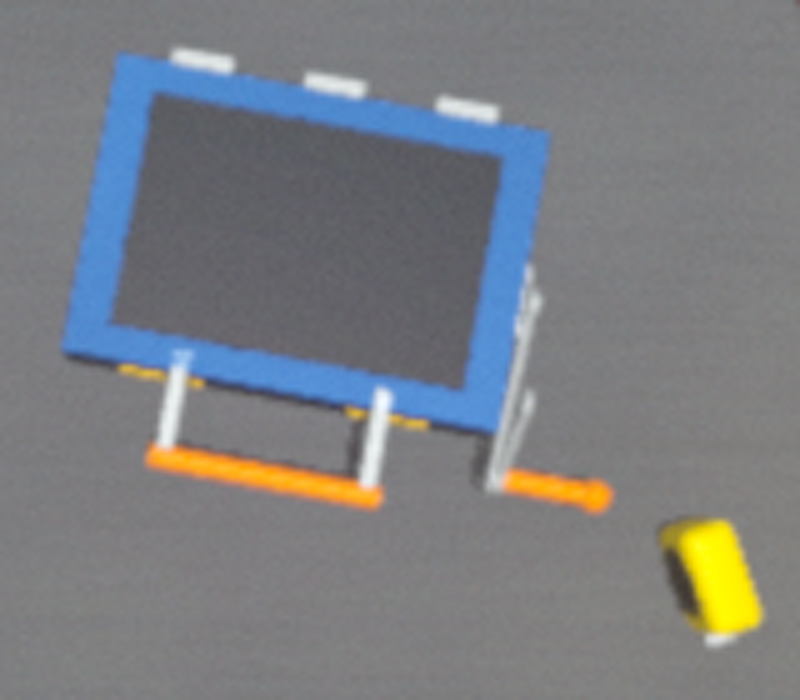

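View pics/s_sock.png

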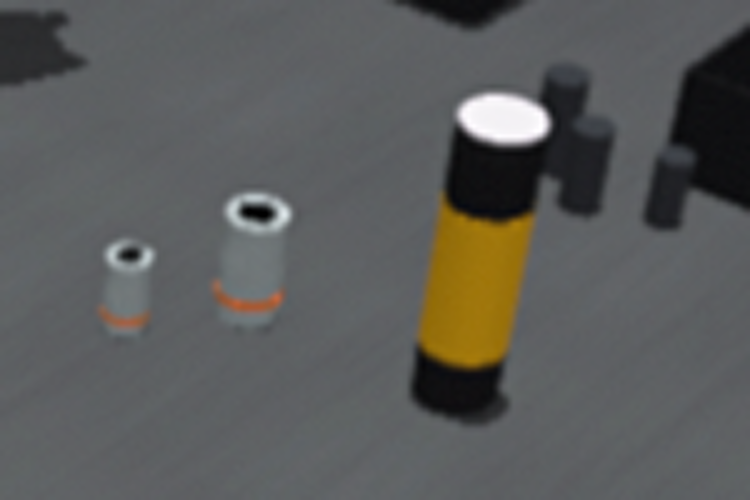

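View pics/t_sock.png

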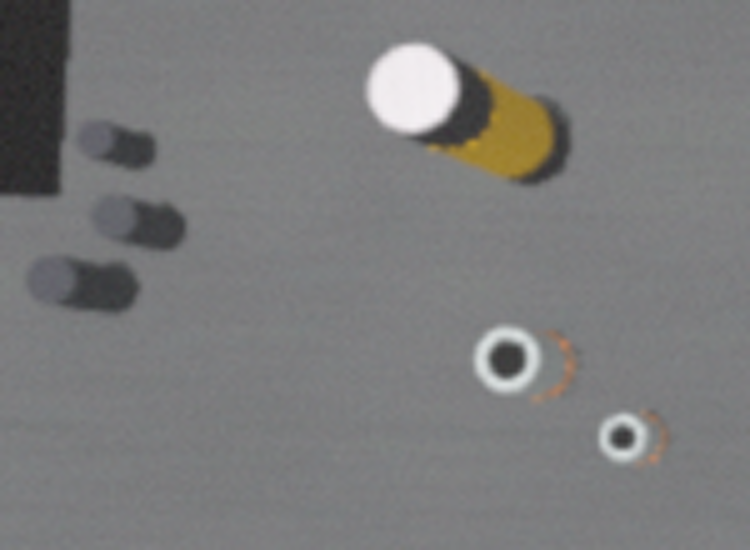

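```bash
python3 - <<'E'
from h import *
g=lambda x0,y0,k,u,v:(x0+(u+.5)/k-.5,y0+(v+.5)/k-.5)
st=g(80,140,5,622,437);ss=g(360,100,5,130,254)
print('small top',tri(('top',*st),('scene',*ss)))
bt=g(80,140,5,507,360);bs=g(360,100,5,258,213)
print('big top',tri(('top',*bt),('scene',*bs)))
print('small bottom scene', plane('scene',*g(360,100,5,124,330),0))
ims={'scene':cv2.imread('pics/scene0.png')[:,:,::-1],'top':cv2.imread('pics/top0.png')[:,:,::-1]}
obs=[]
for n,(x0,y0,x1,y1) in {'scene':(205,180,310,260),'top':(310,225,420,250)}.items():
    hsv=cv2.cvtColor(ims[n][y0:y1,x0:x1].copy(),cv2.COLOR_RGB2HSV)
    m=((hsv[...,0]<16)&(hsv[...,1]>170)&(hsv[...,2]>150)).astype(np.uint8)
    k,l,s,c=cv2.connectedComponentsWithStats(m)
    for i in range(1,k):
        if s[i,4]>15:
            yx=np.argwhere(l==i)[:,::-1]+[x0,y0]; p=yx.mean(0); d=np.linalg.svd(yx-p,full_matrices=False)[2][0]
            e=(yx-p)@d; print(n,s[i],p.round(2),(p+d*(e.min()-.3)).round(1),(p+d*(e.max()+.3)).round(1)); 
E
```

```text
small top (array([0.46826542, 0.34379943, 0.05286806]), np.float64(0.0008857215565116752))
big top (array([0.5133853 , 0.40930227, 0.07165691]), np.float64(0.001211352874767904))
small bottom scene [ 4.71746476e-01  3.39833744e-01 -1.11022302e-16]
scene [56 10 37 17 89] [279.   198.34] [297.1 190.4] [261.2 206.1]
scene [ 5 60 26 14 85] [221.14 247.15] [235.9 241.4] [209.9 251.6]
```

```bash
python3 - <<'E'
from h import *
from scipy.optimize import least_squares
g=lambda x0,y0,k,u,v:(x0+(u+.5)/k-.5,y0+(v+.5)/k-.5)
T=lambda u,v:('top',*g(290,140,5,u,v)); S=lambda u,v:('scene',*g(200,170,4,u,v))
# bar ends (+y left end, -y right end), knob ball; lid corners
ob=[(T(148,456),'bL'),(T(382,497),'bR'),(S(402,70),'bL'),(S(218,148),'bR'),
 (T(118,56),'cBL'),(T(549,132),'cBR'),(T(64,350),'cFL'),(T(494,431),'cFR'),
 (S(521,76),'cFL'),(S(174,234),'cFR'),(S(698,224),'cBL'),(S(333,413),'cBR')]
P=lambda zl,lx0,lx1:{'bL':(-.140,.068,.103),'bR':(-.140,-.068,.103),'cFL':(lx0,.13,zl),'cFR':(lx0,-.13,zl),'cBL':(lx1,.13,zl),'cBR':(lx1,-.13,zl)}
def w(p,q): c,s=np.cos(p[2]),np.sin(p[2]); return np.array([p[0]+c*q[0]-s*q[1],p[1]+s*q[0]+c*q[1],q[2]])
def res(p,full=False):
    D=P(p[3],p[4],p[5]); return np.concatenate([proj(o[0],w(p,D[k]))[0]-o[1:] for o,k in ob])
r=least_squares(res,[.57,-.06,-.15,.105,-.09,.09],loss='soft_l1')
print(r.x.round(4)); print(res(r.x).reshape(-1,2).round(1))
p=r.x
for nm,q in(('bar',(-.14,0,.103)),('knob',(-.114,-.174,.054)),('sock',(0,0,.035))): print(nm,w(p,q).round(4))
# knob tri
print('ball',tri(T(597,496),S(52,320)),w(p,(-.114,-.194-.01+.0,.054)))
print('knob root',tri(T(507,483),S(143,281)))
E
```

```text
[ 0.5871 -0.0989 -0.1705  0.103  -0.0886  0.0901]
[[ 0.  -0. ]
 [-0.9  0.4]
 [-0.6  0.4]
 [ 0.3  0.8]
 [-0.3 -0.3]
 [-0.1  0.4]
 [-0.8  0. ]
 [ 0.7  0.1]
 [ 0.3 -0.1]
 [-0.6  0.4]
 [ 0.4 -0.3]
 [-0.2  0.3]]
bar [ 0.4492 -0.0751  0.103 ]
knob [ 0.4453 -0.251   0.054 ]
sock [ 0.5871 -0.0989  0.035 ]
ball (array([ 0.4405198 , -0.28046239,  0.05582574]), np.float64(0.00048159645873994923)) [ 0.44017486 -0.28055127  0.054     ]
knob root (array([ 0.44983272, -0.2232313 ,  0.0550076 ]), np.float64(0.006605980848538596))
```

Candidates for the socket are the small banded one (top 204,227) and the large banded one (top 181,212), plus dark cylinders at top (100,170). The small one triangulates to 52.9 mm tall and about 29 mm wide, so it matches. The large one is 72 mm tall. The chest fit residuals are under 1 px.

```bash
cat >> h.py <<'E'
CH=(0.5871,-0.0989,-0.1705)
Rc=R.from_euler('z',CH[2])
def w(q): return Rc.apply(q)+[CH[0],CH[1],0]
def chest(p): return Rc.inv().apply(np.array(p)-[CH[0],CH[1],0])
RD=Rc*R.from_matrix(np.array([[0,1,0],[1,0,0],[0,0,-1.]]).T)  # tool x=chest y, tool y=chest x, z down
def rel(tgt,Rt,o=None,p=None,Rn=None):
    if p is None: o=o or get_obs(); p=o['ee_pos'];Rn=R.from_quat(o['eef_rot'])
    print('shift u',(Rn.inv().apply(np.array(tgt)-p)/.25).round(3),'turn u',((Rn.inv()*Rt).as_rotvec()/(np.pi/4)).round(3))
def st():
    o=get_obs(); Rn=R.from_quat(o['eef_rot'])
    print('t %.2f'%o['t'],'tcp',o['ee_pos'].round(4),'chest',(chest(o['ee_pos'])*1e3).round(1),'grasp chest',(chest(o['ee_pos']-Rn.apply([0,0,.019]))*1e3).round(1),'Fchest',Rc.inv().apply(o['ft_force']).round(1),'w %.3f'%o['grip_width'],'tilt',((RD.inv()*Rn).as_rotvec(True)).round(1))
    return o
E
python3 - <<'E'
from h import *
st(); print(Rc.apply([0,1,0]),RD.as_matrix().round(2))
rel(w([-.14,0,.103+.06-.019]),RD)
o=get_obs(); print((RD.inv().apply(w([-.14,0,.103+.06-.019])-o['ee_pos'])/.25).round(3))
E
python3 -m inch '[0,0,0,0,0,0.188,0, 0,0,0,0,0,0.188,0, 0,0,0,0,0,0.188,0, 0,0,0,0,0,0.188,0, 0,0,0,0,0,0.188,0, 0,0,0,0,0,0.188,0, 0,0,0,0,0,0.188,0, 0,0,0,0,0,0.188,0, 0,0,0,0,0,0.188,0, 0,0,0,0,0,0.188,0]'
python3 - <<'E'
from h import *
st();rel(w([-.14,0,.103+.06-.019]),RD)
E
```

```text
t 0.10 tcp [0.1503 0.5545 0.2305] chest [-541.3  569.8  230.5] grasp chest [-541.3  569.9  249.5] Fchest [-0.5 -0.6  0.1] w 1.000 tilt [  0.1  -0.1 -84.6]
[0.16967512 0.98550005 0.        ] [[ 0.17  0.99  0.  ]
 [ 0.99 -0.17  0.  ]
 [ 0.    0.   -1.  ]]
shift u [-1.813 -2.118  0.349] turn u [-2.00e-03  1.00e-03  1.88e+00]
[-2.279  1.605  0.346]
t: 1.1
ee_pos: [0.1504, 0.5547, 0.2308]
eef_rot: [0.767, 0.642, -0.0, 0.0]
ft_force: [0.5, 1.1, -0.2]
grip_width: 0.5
t 1.10 tcp [0.1504 0.5547 0.2308] chest [-541.3  570.   230.8] grasp chest [-541.3  570.   249.8] Fchest [ 0.3  1.2 -0.2] w 0.500 tilt [ 0.  -0.1  0.4]
shift u [-2.27   1.619  0.349] turn u [-0.     0.001 -0.008]
```

```bash

python3 -m inch '[-0.152,0.108,0,0,0,0,0, -0.152,0.108,0,0,0,0,0, -0.152,0.108,0,0,0,0,0, -0.152,0.108,0,0,0,0,0, -0.152,0.108,0,0,0,0,0, -0.152,0.108,0,0,0,0,0, -0.152,0.108,0,0,0,0,0, -0.152,0.108,0,0,0,0,0, -0.152,0.108,0,0,0,0,0, -0.152,0.108,0,0,0,0,0]'
python3 - <<'E'
from h import *
st();rel(w([-.14,0,.103+.06-.019]),RD)
E
```

```text
t: 2.1
ee_pos: [0.3522, 0.1329, 0.2312]
eef_rot: [0.765, 0.644, 0.0, 0.0]
ft_force: [1.9, 0.5, 1.1]
grip_width: 0.497
t 2.10 tcp [0.3522 0.1329 0.2312] chest [-270.8  188.6  231.2] grasp chest [-270.8  188.6  250.2] Fchest [1.8 0.8 1.1] w 0.497 tilt [-0.  0. -0.]
shift u [-0.755  0.523  0.349] turn u [ 0. -0.  0.]
```

```bash

python3 -m inch '[-0.15,0.104,0.04,0,0,0,0, -0.15,0.104,0.07,0,0,0,0, -0.15,0.104,0.08,0,0,0,0, -0.15,0.104,0.08,0,0,0,0, -0.145,0.1,0.08,0,0,0,0, 0,0,0,0,0,0,0]'
python3 - <<'E'
from h import *
st();rel(w([-.14,0,.103-.019]),RD)
im=eyes.get_image('scene');crop('',im,200,120,360,270,4,'pics/s1.png')
im=eyes.get_image('top');crop('',im,270,140,430,290,4,'pics/t1.png')
E
```

```text
t: 2.7
ee_pos: [0.4483, -0.0748, 0.141]
eef_rot: [0.767, 0.642, -0.001, -0.001]
ft_force: [-1.0, 0.5, -0.1]
grip_width: 0.498
t 2.70 tcp [ 0.4483 -0.0748  0.141 ] chest [-140.9    0.2  141. ] grasp chest [-140.8    0.2  160. ] Fchest [-1.   0.3 -0.1] w 0.498 tilt [ 0.1 -0.   0.3]
shift u [-0.001  0.004  0.228] turn u [-0.003  0.001 -0.007]
```

View pics/s1.png

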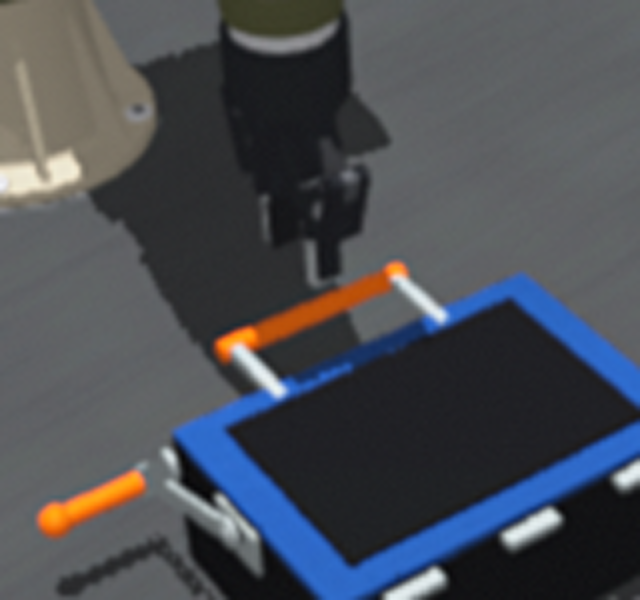

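View pics/t1.png

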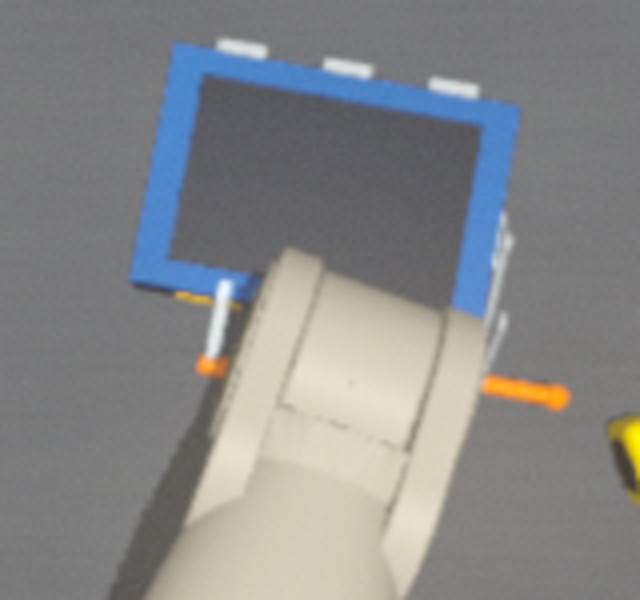

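The gripper is over the bar middle, with one jaw in front of it and one behind. Now I'll descend and pinch.

```bash

python3 -m inch '[0,0.002,0.08,0,0,0,0, 0,0.002,0.08,0,0,0,0, 0,0,0.068,0,0,0,0, 0,0,0,0,0,0,0, 0,0,0,0,0,0,-1, 0,0,0,0,0,0,-1, 0,0,0,0,0,0,-1, 0,0,0,0,0,0,-1]'
python3 - <<'E'
from h import *
st()
E
```

```text
t: 3.6
ee_pos: [0.4527, -0.071, 0.089]
eef_rot: [0.764, 0.645, 0.003, 0.003]
ft_force: [8.0, 1.9, -2.7]
grip_width: 0.138
t 3.60 tcp [ 0.4527 -0.071   0.089 ] chest [-137.2    4.7   89. ] grasp chest [-137.3    4.7  108. ] Fchest [ 7.6  3.3 -2.7] w 0.138 tilt [-0.5  0.1 -0.1]
```

```bash

python3 -m inch '[0,0,0,0,0,0,-1, 0,0,0,0,0,0,-1]'
python3 - <<'E'
from h import *
o=st(); print(o['joints'].round(3))
im=eyes.get_image('scene');crop('',im,200,140,360,270,5,'pics/s2.png')
E
```

```text
t: 3.8
ee_pos: [0.4527, -0.071, 0.089]
eef_rot: [0.764, 0.645, 0.003, 0.003]
ft_force: [7.6, 1.2, -3.1]
grip_width: 0.136
t 3.80 tcp [ 0.4527 -0.071   0.089 ] chest [-137.2    4.7   89. ] grasp chest [-137.4    4.7  108. ] Fchest [ 7.3  2.4 -3.1] w 0.136 tilt [-0.5  0.1 -0.1]
[-0.333  0.182 -0.496  0.885  0.003  1.408]
```

View pics/s2.png

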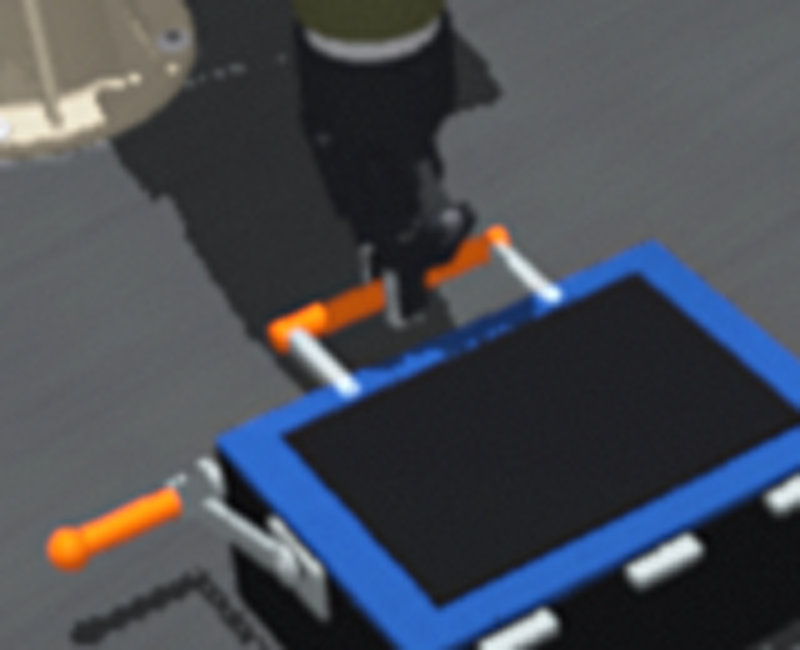

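```bash

python3 -m inch '[0,0,0,0,0,0,-0.2, 0,0,0,0,0,0,-0.2, 0,0.016,0.012,0,0,0,-0.2, 0,0,0,0,0,0,-0.2]'
python3 - <<'E'
from h import *
o=st()
E
python3 -m inch '[0,0,0,0,0,0,-1, 0,0,0,0,0,0,-1, 0,0,0,0,0,0,-1, 0,0,0,0,0,0,-1]'
python3 - <<'E'
from h import *
o=st()
E
```

```text
t: 4.25
ee_pos: [0.4528, -0.0717, 0.0837]
eef_rot: [0.765, 0.644, 0.0, 0.0]
ft_force: [0.1, -0.3, -0.7]
grip_width: 0.402
t 4.25 tcp [ 0.4528 -0.0717  0.0837] chest [-137.     4.    83.7] grasp chest [-137.     4.   102.7] Fchest [ 0.1 -0.3 -0.7] w 0.402 tilt [-0.  0.  0.]
t: 4.65
ee_pos: [0.4525, -0.0716, 0.0838]
eef_rot: [0.765, 0.644, 0.0, -0.0]
ft_force: [0.2, 0.1, 0.5]
grip_width: 0.138
t 4.65 tcp [ 0.4525 -0.0716  0.0838] chest [-137.3    4.    83.8] grasp chest [-137.3    4.   102.8] Fchest [0.2 0.1 0.5] w 0.138 tilt [-0.  0.  0.]
```

```bash

python3 - <<'E'
from h import *
th=np.arange(0,1.46,.05); x=-.230*np.cos(th+.013); z=.230*np.sin(th+.013)
for a,dx,dz in zip(th[1:],np.diff(x)/.25,-np.diff(z)/.25): print('%.2f %.3f %.3f'%(a,dx,dz),end=' | ')
E
python3 -m inch '[0,0.001,-0.046,0,0,0,-1, 0,0.004,-0.046,0,0,0,-1, 0,0.006,-0.046,0,0,0,-1]'
python3 - <<'E'
from h import *
o=st()
E
```

```text
0.05 0.002 -0.046 | 0.10 0.004 -0.046 | 0.15 0.006 -0.046 | 0.20 0.009 -0.045 | 0.25 0.011 -0.045 | 0.30 0.013 -0.044 | 0.35 0.015 -0.043 | 0.40 0.017 -0.043 | 0.45 0.020 -0.042 | 0.50 0.022 -0.041 | 0.55 0.024 -0.039 | 0.60 0.026 -0.038 | 0.65 0.027 -0.037 | 0.70 0.029 -0.036 | 0.75 0.031 -0.034 | 0.80 0.033 -0.032 | 0.85 0.034 -0.031 | 0.90 0.036 -0.029 | 0.95 0.037 -0.027 | 1.00 0.038 -0.025 | 1.05 0.040 -0.023 | 1.10 0.041 -0.021 | 1.15 0.042 -0.019 | 1.20 0.043 -0.017 | 1.25 0.043 -0.015 | 1.30 0.044 -0.013 | 1.35 0.045 -0.011 | 1.40 0.045 -0.008 | 1.45 0.046 -0.006 | t: 4.95
ee_pos: [0.4555, -0.0721, 0.1192]
eef_rot: [0.765, 0.644, 0.0, 0.0]
ft_force: [7.0, 0.2, -5.4]
grip_width: 0.137
t 4.95 tcp [ 0.4555 -0.0721  0.1192] chest [-134.2    4.1  119.2] grasp chest [-134.2    4.1  138.2] Fchest [ 6.9  1.4 -5.4] w 0.137 tilt [-0.  0.  0.]
```

```bash

python3 -m inch '[0,0.009,-0.045,0,0,0,-1, 0,0.012,-0.045,0,0,0,-1, 0,0.014,-0.044,0,0,0,-1, 0,0.016,-0.043,0,0,0,-1, 0,0.018,-0.043,0,0,0,-1, 0,0.020,-0.042,0,0,0,-1, 0,0.022,-0.041,0,0,0,-1]'
python3 - <<'E'
from h import *
o=st()
E
```

```text
t: 5.65
ee_pos: [0.4803, -0.0764, 0.1943]
eef_rot: [0.765, 0.644, -0.002, -0.002]
ft_force: [-6.2, -0.7, -2.0]
grip_width: 0.139
t 5.65 tcp [ 0.4803 -0.0764  0.1943] chest [-109.1    4.   194.3] grasp chest [-109.     4.   213.3] Fchest [-6.  -1.7 -2. ] w 0.139 tilt [ 0.3 -0.   0. ]
```

```bash

python3 -m inch '[0,0.024,-0.039,0,0,0,-1, 0,0.026,-0.038,0,0,0,-1, 0,0.028,-0.037,0,0,0,-1, 0,0.030,-0.036,0,0,0,-1, 0,0.031,-0.034,0,0,0,-1, 0,0.033,-0.032,0,0,0,-1, 0,0.034,-0.031,0,0,0,-1, 0,0.036,-0.029,0,0,0,-1]'
python3 - <<'E'
from h import *
o=st()
im=eyes.get_image('scene');crop('',im,200,60,400,260,3,'pics/s3.png')
E
```

```text
t: 6.45
ee_pos: [0.5376, -0.0865, 0.2659]
eef_rot: [0.765, 0.644, -0.003, -0.002]
ft_force: [-19.1, 1.1, 17.6]
grip_width: 0.136
t 6.45 tcp [ 0.5376 -0.0865  0.2659] chest [-50.9   3.9 265.9] grasp chest [-50.7   3.9 284.9] Fchest [-19.   -2.2  17.6] w 0.136 tilt [ 0.4 -0.1  0. ]
```

View pics/s3.png

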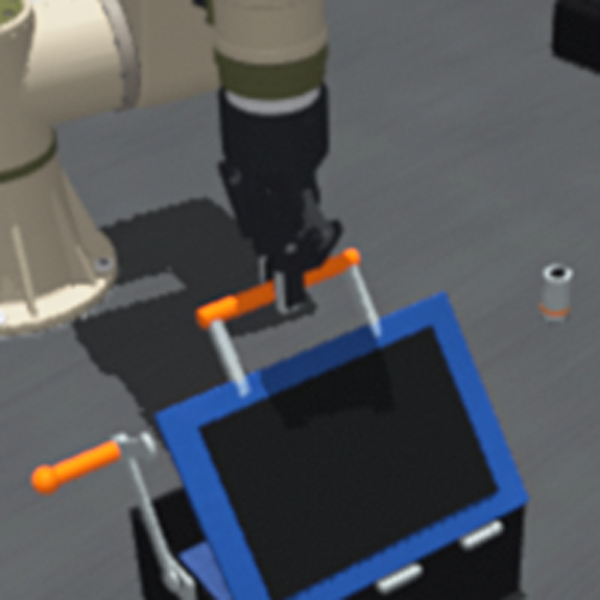

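The force is almost purely radial, so my hinge estimate is a few mm low. I'll relieve it before going on.

```bash

python3 -m inch '[0,-0.008,-0.010,0,0,0,-1, 0,-0.007,-0.009,0,0,0,-1, 0,0,0,0,0,0,-1]'
python3 - <<'E'
from h import *
o=st()
E
```

```text
t: 6.8
ee_pos: [0.5406, -0.087, 0.2677]
eef_rot: [0.765, 0.644, 0.001, 0.001]
ft_force: [4.6, -1.2, -6.9]
grip_width: 0.139
t 6.80 tcp [ 0.5406 -0.087   0.2677] chest [-47.9   3.9 267.7] grasp chest [-47.9   3.9 286.7] Fchest [ 4.7 -0.4 -6.9] w 0.139 tilt [-0.2  0.   0. ]
```

```bash

python3 -m inch '[0,0.041,-0.022,0,0,0,-1, 0,0.038,-0.025,0,0,0,-1, 0,0.040,-0.023,0,0,0,-1, 0,0.041,-0.021,0,0,0,-1, 0,0,0,0,0,0,-1]'
python3 - <<'E'
from h import *
o=st()
g=chest(o['ee_pos'])*1e3+[0,0,19]; d=g-[92.7,0,104]; print(np.hypot(d[0],d[2]),np.arctan2(d[2],-d[0])); a=np.arctan2(d[2],-d[0]);F=Rc.inv().apply(o['ft_force']);print('rad',F[2]*np.sin(a)-F[0]*np.cos(a),'tan',F[0]*np.sin(a)+F[2]*np.cos(a))
E
```

```text
t: 7.3
ee_pos: [0.5781, -0.0935, 0.2924]
eef_rot: [0.765, 0.644, -0.0, 0.0]
ft_force: [-5.8, -0.6, 8.2]
grip_width: 0.137
t 7.30 tcp [ 0.5781 -0.0935  0.2924] chest [ -9.7   3.8 292.4] grasp chest [ -9.8   3.8 311.4] Fchest [-5.6 -1.5  8.2] w 0.137 tilt [-0. -0.  0.]
231.35474842054245 1.1120485295003735
rad 9.807366862628573 tan -1.4010214047170875
```

```bash
cat >> h.py <<'E'
def arc(cx=92.7,cz=104):
    o=get_obs(); g=chest(o['ee_pos']-R.from_quat(o['eef_rot']).apply([0,0,.019]))*1e3; d=g-[cx,0,cz]; a=np.arctan2(d[2],-d[0]);F=Rc.inv().apply(o['ft_force'])
    print('t %.2f x %.1f z %.1f r %.1f a %.4f rad %.1f tan %.1f Fy %.1f'%(o['t'],g[0],g[2],np.hypot(d[0],d[2]),a,F[2]*np.sin(a)-F[0]*np.cos(a),F[0]*np.sin(a)+F[2]*np.cos(a),F[1]))
E
python3 -m inch '[0,0.019,-0.013,0,0,0,-1, 0,0.021,-0.012,0,0,0,-1, 0,0.021,-0.009,0,0,0,-1, 0,0,0,0,0,0,-1]' >/dev/null
python3 -c "from h import *;arc()"
python3 -m inch '[0,0.011,-0.0045,0,0,0,-1, 0,0,0,0,0,0,-1]' >/dev/null
python3 -c "from h import *;arc()"
```

```text
t 7.70 x 5.9 z 319.0 r 231.8 a 1.1871 rad 6.3 tan -1.7 Fy -2.0
t 7.90 x 8.2 z 319.9 r 231.9 a 1.1976 rad 6.3 tan -2.9 Fy -2.9
```

```bash
python3 -m inch '[0,0.011,-0.005,0,0,0,-1, 0,0,0,0,0,0,-1]' >/dev/null
python3 -c "from h import *;arc()"
```

```text
t 8.10 x 11.3 z 321.5 r 232.2 a 1.2127 rad 6.8 tan -0.2 Fy -2.4
```

```bash
python3 -m inch '[0,0.011,-0.005,0,0,0,-1, 0,0,0,0,0,0,-1]' >/dev/null
python3 -c "from h import *;arc()"
```

```text
t 8.30 x 14.3 z 322.6 r 232.3 a 1.2267 rad 6.9 tan -1.1 Fy -3.5
```

```bash
python3 -m inch '[0,0.011,-0.004,0,0,0,-1, 0,0,0,0,0,0,-1]' >/dev/null
python3 -c "from h import *;arc()"
```

```text
t 8.50 x 16.9 z 323.5 r 232.3 a 1.2383 rad 7.6 tan -0.8 Fy -3.4
```

```bash
python3 -m inch '[0,0.011,-0.0055,0,0,0,-1, 0,0,0,0,0,0,-1]' >/dev/null
python3 -c "from h import *;arc()"
```

```text
t 8.70 x 19.5 z 324.5 r 232.3 a 1.2503 rad 6.9 tan -2.6 Fy -3.9
```

```bash
python3 -m inch '[0,0.011,-0.004,0,0,0,-1, 0,0,0,0,0,0,-1]' >/dev/null
python3 -c "from h import *;arc()"
```

```text
t 8.90 x 22.1 z 325.3 r 232.3 a 1.2619 rad 5.8 tan -2.1 Fy -2.9
```

```bash
python3 -m inch '[0,0.011,-0.004,0,0,0,-1, 0,0,0,0,0,0,-1]' >/dev/null
python3 -c "from h import *;arc()"
```

```text
t 9.10 x 25.6 z 325.9 r 231.8 a 1.2773 rad 1.7 tan -0.1 Fy -3.6
```

```bash
python3 -m inch '[0,0.011,-0.004,0,0,0,-1, 0,0,0,0,0,0,-1]' >/dev/null
python3 -c "from h import *;arc()"
```

```text
t 9.30 x 28.2 z 326.8 r 231.9 a 1.2891 rad -0.4 tan 0.0 Fy -3.4
```

```bash
python3 -m inch '[0,0.011,-0.003,0,0,0,-1, 0,0,0,0,0,0,-1]' >/dev/null
python3 -c "from h import *;arc()"
```

```text
t 9.50 x 30.8 z 327.5 r 231.9 a 1.3006 rad -2.0 tan 1.6 Fy -4.6
```

```bash
python3 -m inch '[0,0.011,-0.003,0,0,0,-1, 0,0,0,0,0,0,-1]' >/dev/null
python3 -c "from h import *;arc()"
```

```text
t 9.70 x 31.9 z 327.8 r 231.9 a 1.3053 rad -1.8 tan -3.1 Fy -5.1
```

```bash
python3 -m inch '[0,0.007,-0.002,0,0,0,-1, 0,0,0,0,0,0,-1]' >/dev/null
python3 -c "from h import *;arc()"
```

```text
t 9.90 x 33.1 z 328.1 r 231.9 a 1.3109 rad -0.6 tan -4.0 Fy -5.1
```

```bash
python3 -m inch '[0,0.006,-0.002,0,0,0,-1, 0,0,0,0,0,0,-1]' >/dev/null
python3 -c "from h import *;arc()"
python3 - <<'E'
from h import *
im=eyes.get_image('scene');crop('',im,180,40,380,240,3,'pics/s4.png')
E
```

```text
t 10.10 x 34.1 z 328.4 r 231.9 a 1.3154 rad -1.5 tan -4.3 Fy -5.0
```

View pics/s4.png

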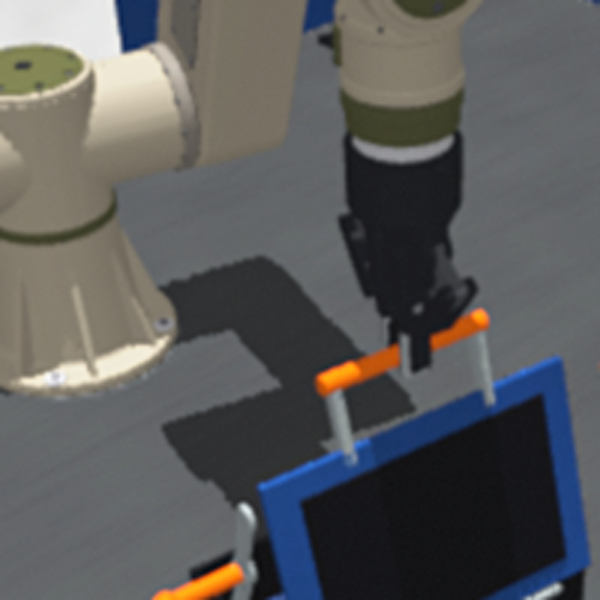

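```bash

python3 - <<'E'
from h import *
im=eyes.get_image('scene');crop('',im,200,190,320,310,5,'pics/s5.png')
im=eyes.get_image('top');crop('',im,350,150,470,270,5,'pics/t5.png')
E
```

```text
(no output)
```

View pics/s5.png

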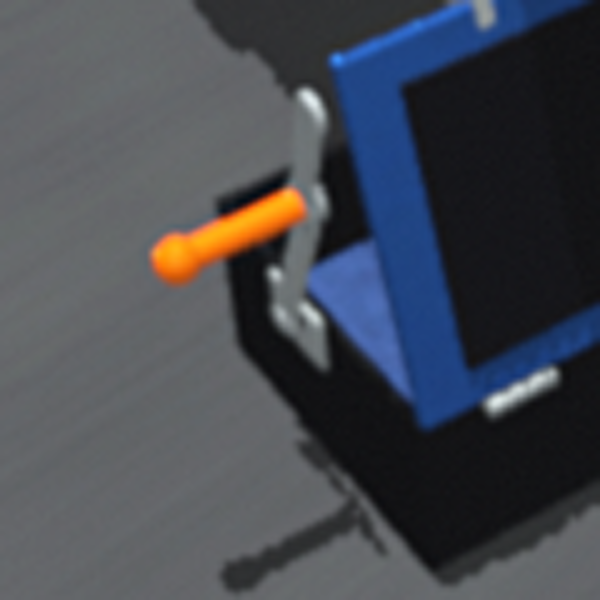

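View pics/t5.png

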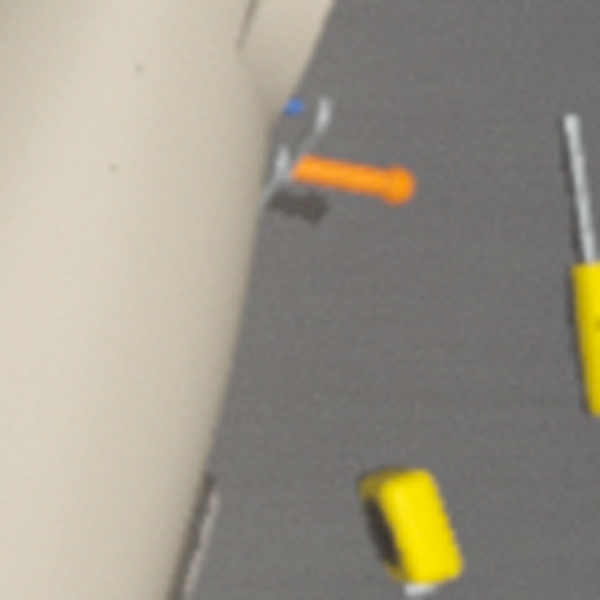

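```bash

python3 - <<'E'
from h import *
g=lambda x0,y0,k,u,v:(x0+(u+.5)/k-.5,y0+(v+.5)/k-.5)
a,e=tri(('top',*g(350,150,5,402,185)),('scene',*g(200,190,5,176,258)));print(chest(a)*1e3,e)
a,e=tri(('top',*g(350,150,5,300,167)),('scene',*g(200,190,5,297,202)));print(chest(a)*1e3,e)
a,e=tri(('top',*g(350,150,5,324,103)),('scene',*g(200,190,5,311,97)));print('top joint',chest(a)*1e3,e)
E
python3 -c "from h import *;arc()"
```

```text
[  31.94920753 -204.32808519  196.27819887] 0.002809177584997924
[  31.90497769 -147.73369199  196.51193351] 0.004379601133441452
top joint [  53.07210397 -143.03751742  266.4080981 ] 0.0012063007552453161
t 10.25 x 34.1 z 328.3 r 231.9 a 1.3153 rad -2.1 tan -5.6 Fy -4.6
```

```bash
python3 -m inch '[0,-0.011,0.003,0,0,0,-1, 0,0,0,0,0,0,-1]' >/dev/null
python3 -c "from h import *;arc()"
python3 -m inch '[0,-0.011,0.003,0,0,0,-1, 0,0,0,0,0,0,-1]' >/dev/null
python3 -c "from h import *;arc()"
python3 -m inch '[0,-0.008,0.003,0,0,0,-1, 0,0,0,0,0,0,-1]' >/dev/null
python3 -c "from h import *;arc()"
```

```text
t 10.45 x 31.8 z 327.7 r 231.9 a 1.3049 rad -2.8 tan -3.9 Fy -4.5
t 10.65 x 29.5 z 327.1 r 231.9 a 1.2948 rad -2.7 tan -1.7 Fy -4.7
t 10.85 x 28.3 z 326.8 r 231.9 a 1.2895 rad -4.0 tan -1.0 Fy -5.0
```

```bash
python3 -m inch '[0,-0.008,0.002,0,0,0,-1, 0,0,0,0,0,0,-1]' >/dev/null
python3 -c "from h import *;arc()"
```

```text
t 11.05 x 27.2 z 326.5 r 231.9 a 1.2844 rad -5.7 tan 0.9 Fy -5.2
```

```bash
python3 -m inch '[0,-0.008,0.002,0,0,0,-1, 0,0,0,0,0,0,-1]' >/dev/null
python3 -c "from h import *;arc()"
```

```text
t 11.25 x 26.1 z 326.1 r 231.9 a 1.2793 rad -6.5 tan 3.6 Fy -5.2
```

```bash
python3 -m inch '[0,-0.008,0.002,0,0,0,-1, 0,0,0,0,0,0,-1]' >/dev/null
python3 -c "from h import *;arc()"
```

```text
t 11.45 x 25.0 z 325.8 r 231.9 a 1.2744 rad -7.1 tan 5.8 Fy -4.6
```

The bar pushes back at about 2.2 N/mm below the stop, so the stay is locked. I'll unload it, release, and look.

```bash
python3 -m inch '[0,0.008,-0.002,0,0,0,-1, 0,0.008,-0.003,0,0,0,-1, 0,0,0,0,0,0,-1]' >/dev/null
python3 -c "from h import *;arc()"
python3 -m inch '[0,0,0,0,0,0,-0.6, 0,0,0,0,0,0,-0.1, 0,0,0,0,0,0,-0.1]' 
python3 - <<'E'
from h import *
arc()
im=eyes.get_image('scene');crop('',im,180,40,380,240,3,'pics/s6.png')
E
```

```text
t 11.75 x 27.5 z 326.6 r 231.9 a 1.2857 rad -6.0 tan 0.1 Fy -4.8
t: 12.05
ee_pos: [0.6142, -0.0986, 0.3088]
eef_rot: [0.765, 0.645, 0.001, 0.0]
ft_force: [0.0, 0.4, 0.7]
grip_width: 0.451
t 12.05 x 26.6 z 327.8 r 233.3 a 1.2836 rad 0.7 tan 0.2 Fy 0.4
```

View pics/s6.png

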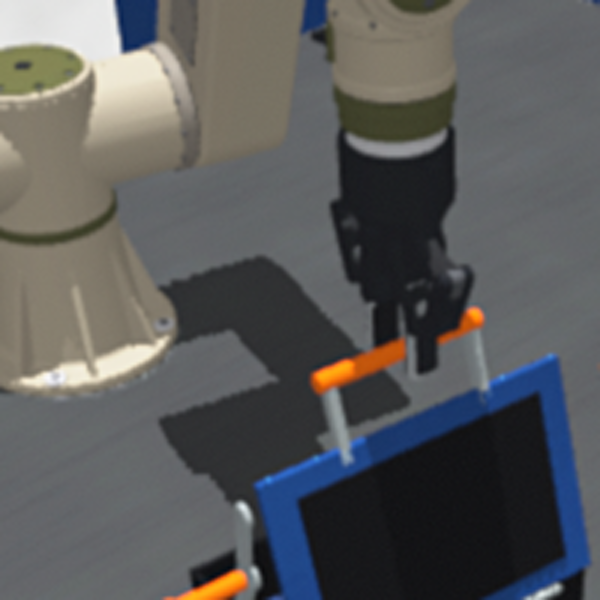

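```bash
python3 -m inch '[0,0,-0.06,0,0,0,-0.1, 0,0,-0.08,0,0,0,-0.1, 0,0,-0.1,0,0,0,-0.1, 0,0,-0.08,0,0,0,0]' 
python3 - <<'E'
from h import *
st(); rel([.468,.344,.14],RD)
print(chest([.468,.344,.14]), 'can',plane('scene',455,178,0),plane('top',164,157,.19))
im=eyes.get_image('scene');crop('',im,180,40,380,240,3,'pics/s7.png')
E
```

```text
t: 12.5
ee_pos: [0.6139, -0.0989, 0.3899]
eef_rot: [0.765, 0.645, 0.001, 0.0]
ft_force: [-0.2, -0.2, 0.4]
grip_width: 0.498
t 12.50 tcp [ 0.6139 -0.0989  0.3899] chest [ 26.4   4.5 389.9] grasp chest [ 26.4   4.5 408.9] Fchest [-0.1 -0.3  0.4] w 0.498 tilt [-0.1  0.  -0. ]
shift u [ 1.647 -0.876  0.999] turn u [ 0.002 -0.001  0.001]
[-0.19252217  0.41626967  0.14      ] can [ 6.66055825e-01  4.35369356e-01 -1.11022302e-16] [0.6556491  0.41939889 0.19      ]
```

View pics/s7.png

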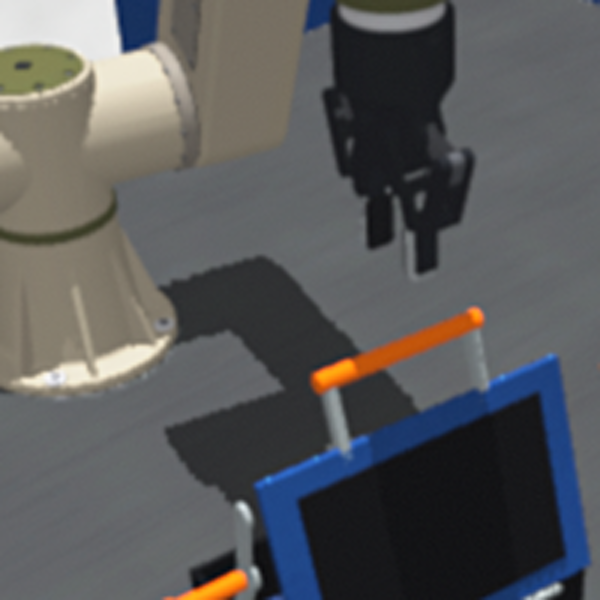

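```bash
python3 -m inch '[0.15,-0.08,0,0,0,0,0, 0.165,-0.088,0,0,0,0,0, 0.165,-0.088,0,0,0,0,0, 0.165,-0.088,0.02,0,0,0,0, 0.165,-0.088,0.05,0,0,0,0, 0.165,-0.088,0.05,0,0,0,0, 0.165,-0.088,0.05,0,0,0,0, 0.165,-0.088,0.05,0,0,0,0, 0.165,-0.088,0.05,0,0,0,0, 0.165,-0.088,0.05,0,0,0,0]' 
python3 -m inch '[0,0,0.06,0,0,-0.182,0, 0,0,0.06,0,0,-0.182,0, 0,0,0.06,0,0,-0.182,0, 0,0,0.06,0,0,-0.182,0, 0,0,0.06,0,0,-0.182,0, 0,0,0.06,0,0,-0.182,0, 0,0,0.06,0,0,-0.182,0, 0,0,0.06,0,0,-0.182,0, 0,0,0.06,0,0,-0.182,0, 0,0,0.06,0,0,-0.182,0]' 
python3 - <<'E'
from h import *
RE=RD*R.from_euler('z',-90,degrees=True)
st(); rel([.468,.344,.12],RE)
E
```

```text
t: 13.55
ee_pos: [0.4672, 0.3423, 0.3076]
eef_rot: [0.765, 0.644, 0.001, -0.0]
ft_force: [0.5, -0.1, 0.4]
grip_width: 0.5
t: 14.55
ee_pos: [0.468, 0.3406, 0.1573]
eef_rot: [0.152, 0.988, 0.0, -0.0]
ft_force: [0.3, 0.6, 0.6]
grip_width: 0.502
t 14.55 tcp [0.468  0.3406 0.1573] chest [-191.9  412.9  157.3] grasp chest [-191.9  412.9  176.3] Fchest [0.2 0.6 0.6] w 0.502 tilt [ -0.    0.  -82.3]
shift u [0.004 0.013 0.149] turn u [ 0.001 -0.    -0.172]
```

```bash
python3 -m inch '[0,0.01,0.07,0,0,-0.172,0, 0.004,0.003,0.07,0,0,0,0, 0,0,0.03,0,0,0,0, 0,0,0,0,0,0,0]' 
python3 - <<'E'
from h import *
RE=RD*R.from_euler('z',-90,degrees=True)
st(); rel([.469,.344,.019],RE)
im=eyes.get_image('scene');crop('',im,330,80,450,180,6,'pics/s8.png')
im=eyes.get_image('top');crop('',im,140,180,260,280,6,'pics/t8.png')
E
```

```text
t: 14.95
ee_pos: [0.4673, 0.3434, 0.1144]
eef_rot: [0.088, 0.996, -0.001, -0.001]
ft_force: [0.4, -0.1, 1.1]
grip_width: 0.501
t 14.95 tcp [0.4673 0.3434 0.1144] chest [-193.1  415.5  114.4] grasp chest [-193.1  415.5  133.4] Fchest [0.4 0.  1.1] w 0.501 tilt [  0.1   0.  -89.6]
shift u [-0.007  0.004  0.382] turn u [-0.002 -0.003 -0.008]
```

View pics/s8.png

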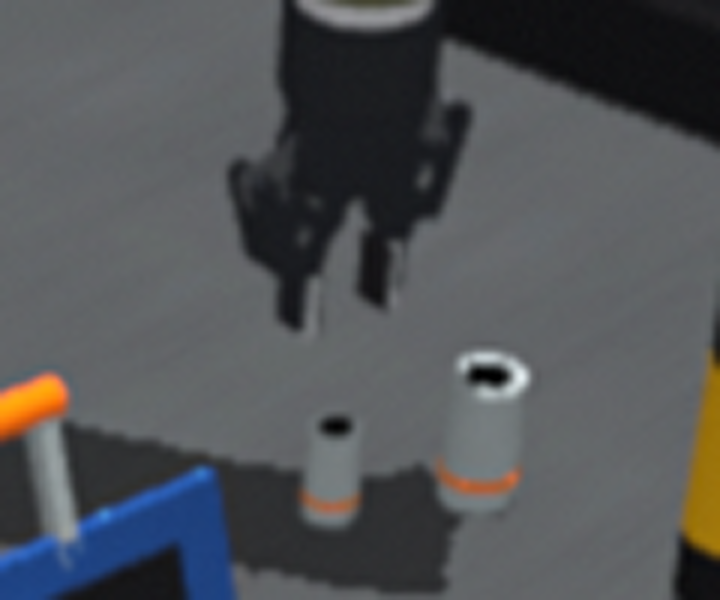

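View pics/t8.png

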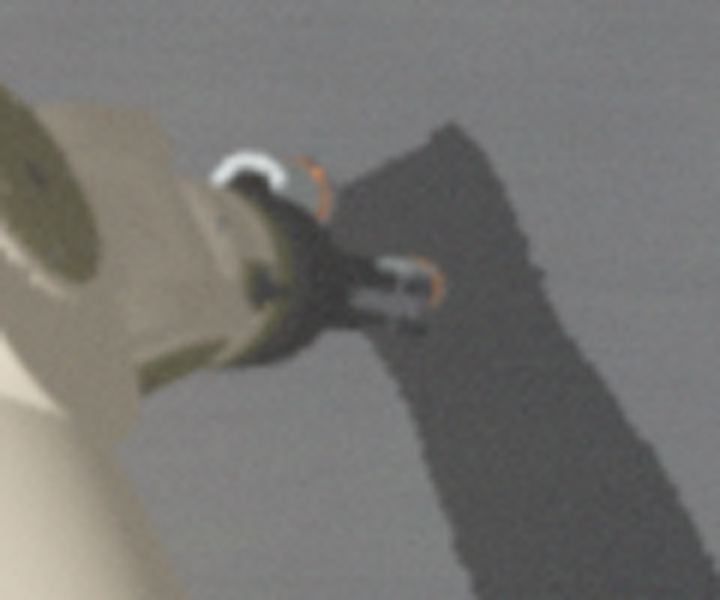

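```bash

python3 - <<'E'
from h import *
o=get_obs();Rn=R.from_quat(o['eef_rot'])
for n,(x0,y0) in {'scene':(330,80),'top':(140,180)}.items():
  P=[o['ee_pos']+Rn.apply([a,b,0]) for a in(-.011,.011) for b in(-.021,.021)]
  print(n,((proj(n,P)-[x0,y0])*6).round(0).tolist(), ((proj(n,[[.468,.344,.0525],[.47,.344,.0525]])-[x0,y0])*6).round(0).tolist())
E
```

```text
scene [[324.0, 339.0], [388.0, 312.0], [295.0, 320.0], [359.0, 293.0]] [[333.0, 423.0], [336.0, 424.0]]
top [[391.0, 264.0], [306.0, 247.0], [382.0, 309.0], [296.0, 292.0]] [[383.0, 282.0], [383.0, 278.0]]
```

```bash
python3 -m inch '[-0.006,0.002,0.08,0,0,0,0, -0.004,0.002,0.08,0,0,0,0, 0,0,0.08,0,0,0,0, 0,0,0.08,0,0,0,0, 0,0,0.06,0,0,0,0, 0,0,0,0,0,0,0]' 
python3 -c "from h import *;st()"
python3 -m inch '[0,0,0,0,0,0,-0.3, 0,0,0,0,0,0,-1, 0,0,0,0,0,0,-1, 0,0,0,0,0,0,-1]' 
python3 - <<'E'
from h import *
st()
im=eyes.get_image('scene');crop('',im,330,80,450,180,6,'pics/s9.png')
E
```

```text
t: 15.65
ee_pos: [0.4702, 0.3438, 0.0195]
eef_rot: [0.088, 0.996, -0.001, -0.001]
ft_force: [-0.4, -0.6, 0.2]
grip_width: 0.507
t 15.65 tcp [0.4702 0.3438 0.0195] chest [-190.3  416.4   19.5] grasp chest [-190.3  416.5   38.5] Fchest [-0.3 -0.6  0.2] w 0.507 tilt [  0.1   0.  -89.6]
t: 16.05
ee_pos: [0.472, 0.3448, 0.022]
eef_rot: [0.088, 0.996, 0.001, 0.001]
ft_force: [0.1, 0.1, 5.5]
grip_width: 0.308
t 16.05 tcp [0.472  0.3448 0.022 ] chest [-188.7  417.8   22. ] grasp chest [-188.7  417.7   41. ] Fchest [0.1 0.2 5.5] w 0.308 tilt [ -0.2  -0.  -89.6]
```

View pics/s9.png

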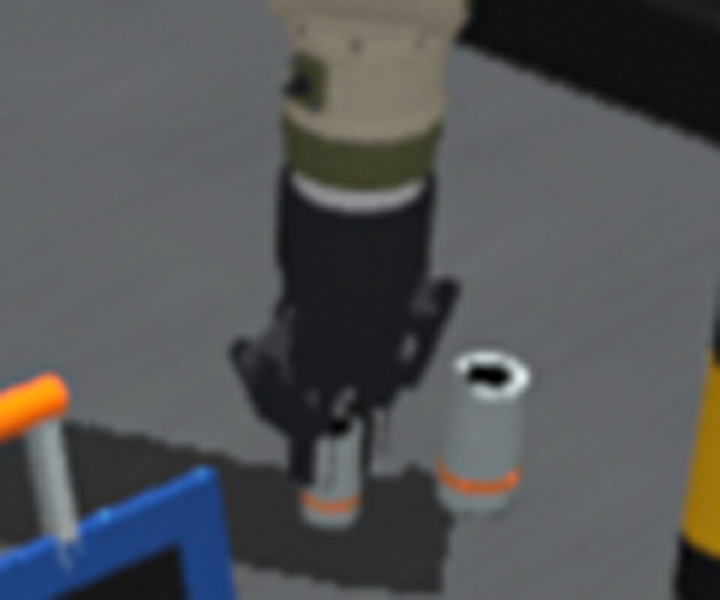

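```bash
python3 -m inch '[0,0,-0.04,0,0,0,-1, 0,0,-0.1,0,0,0,-1, 0,0,-0.15,0,0,0,-1, 0,0,-0.15,0,0,0,-1, 0,0,-0.1,0,0,0,-1, -0.03,-0.08,0,0,0,0,-1, -0.048,-0.133,0,0,0,0,-1, -0.048,-0.133,0,0,0,0,-1, -0.048,-0.133,0,0,0,0,-1, -0.048,-0.133,0,0,0,0,-1]' 
python3 -c "from h import *;st()"
python3 -m inch '[-0.048,-0.133,0,0,0,0,-1, -0.048,-0.133,0,0,0,0,-1, -0.048,-0.133,0,0,0,0,-1, -0.048,-0.133,0,0,0,0,-1, -0.048,-0.133,0,0,0,0,-1, -0.048,-0.133,0,0,0,0,-1, -0.048,-0.133,0,0,0,0,-1, -0.03,-0.06,0,0,0,0,-1, 0,0,0,0,0,0,-1]' 
python3 - <<'E'
from h import *
st()
im=eyes.get_image('scene');crop('',im,180,60,380,260,4,'pics/s10.png')
im=eyes.get_image('top');crop('',im,270,120,430,270,4,'pics/t10.png')
E
```

```text
t: 17.1
ee_pos: [0.4984, 0.1826, 0.1559]
eef_rot: [0.088, 0.996, -0.0, -0.0]
ft_force: [-0.3, 1.2, -2.1]
grip_width: 0.31
t 17.10 tcp [0.4984 0.1826 0.1559] chest [-135.2  262.4  155.9] grasp chest [-135.2  262.4  174.9] Fchest [-0.5  1.2 -2.1] w 0.310 tilt [  0.    0.  -89.7]
t: 18.0
ee_pos: [0.5457, -0.0781, 0.1556]
eef_rot: [0.09, 0.996, -0.0, 0.0]
ft_force: [-0.1, 0.3, -1.8]
grip_width: 0.315
t 18.00 tcp [ 0.5457 -0.0781  0.1556] chest [-44.4  13.5 155.6] grasp chest [-44.4  13.5 174.6] Fchest [-0.2  0.3 -1.8] w 0.315 tilt [ -0.   -0.  -89.5]
```

View pics/s10.png

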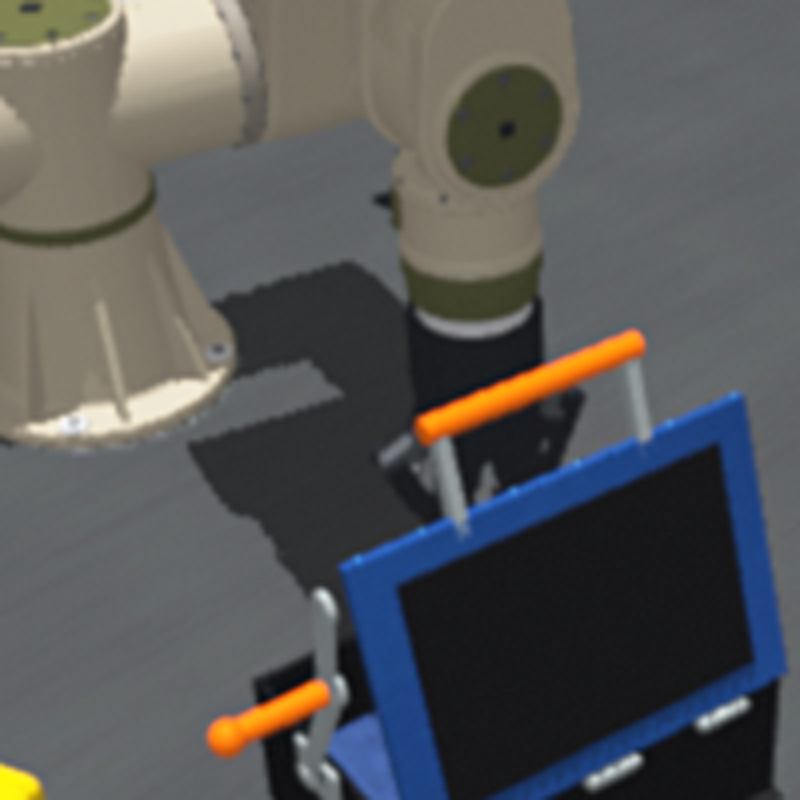

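View pics/t10.png

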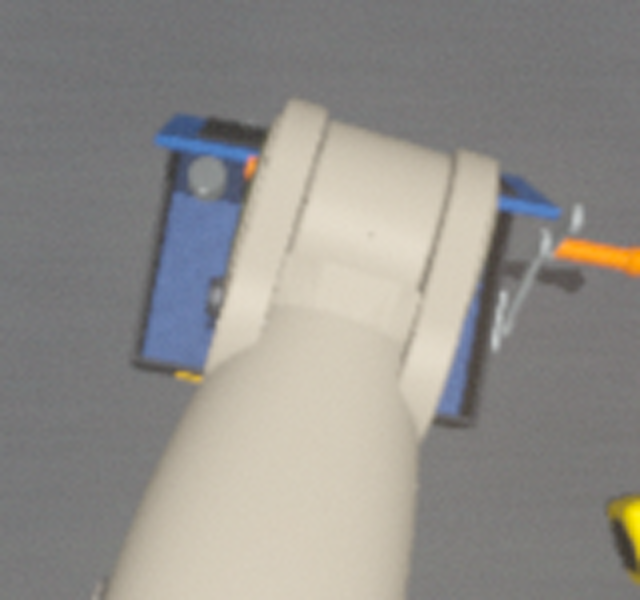

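```bash

python3 - <<'E'
from h import *
t,d=ray('scene',306.4,91.5); tc=chest(t); dc=Rc.inv().apply(d)
for x in(-.06,-.0444,-.03): s=(x-tc[0])/dc[0]; print(x,(tc+s*dc).round(3))
for px in((318,65),(325,95),(310,108)):
  t,d=ray('scene',*px); tc=chest(t); dc=Rc.inv().apply(d)
  s=(-.045-tc[1])/dc[1]; print('yplane-45',(tc+s*dc).round(3))
for px in((277+70/1,144),(270+300/4,120+100/4)):
  for z in(.38,.42,.46): print(px,z,(chest(plane('top',*px,z))*1e3).round(0))
o=get_obs();print(o['joints'].round(3))
E
```

```text
-0.06 [-0.06   0.047  0.419]
-0.0444 [-0.044  0.037  0.428]
-0.03 [-0.03   0.028  0.437]
yplane-45 [ 0.117 -0.045  0.567]
yplane-45 [ 0.136 -0.045  0.521]
yplane-45 [ 0.09  -0.045  0.477]
(347.0, 144) 0.38 [ 61.  40. 380.]
(347.0, 144) 0.42 [ 51.  41. 420.]
(347.0, 144) 0.46 [ 42.  42. 460.]
(345.0, 145.0) 0.38 [ 58.  44. 380.]
(345.0, 145.0) 0.42 [ 48.  45. 420.]
(345.0, 145.0) 0.46 [ 39.  45. 460.]
[-2.840e-01  3.000e-01 -1.610e-01  1.111e+00  1.000e-03 -1.070e-01]
```

```bash

python3 - <<'E'
from h import *
for v in(155,160,165,170,175,180,185,190):
  a,e=tri(('top',394,v),('scene',306.4,91.5)); print(v,(chest(a)*1e3).round(0),round(e*1e3,1))
E
```

```text
155 [ 40. -39. 486.] 34.1
160 [ 33. -38. 483.] 41.0
165 [ 26. -38. 480.] 47.8
170 [ 18. -37. 477.] 54.8
175 [ 11. -36. 474.] 61.7
180 [  3. -35. 471.] 68.7
185 [ -4. -35. 468.] 75.8
190 [-12. -34. 465.] 82.8
```

```bash
python3 -m inch '[0.032,0.02,0,0,0,0,-1, 0,0,0.06,0,0,0,-1, 0,0,0.07,0,0,0,-1, 0,0,0.07,0,0,0,-1, 0,0,0.05,0,0,0,-1, 0,0,0,0,0,0,-1]' 
python3 - <<'E'
from h import *
st()
im=eyes.get_image('scene');crop('',im,180,60,380,260,4,'pics/s11.png')
E
```

```text
t: 18.7
ee_pos: [0.5362, -0.068, 0.0913]
eef_rot: [0.087, 0.996, 0.0, -0.002]
ft_force: [-0.3, 0.6, -1.8]
grip_width: 0.309
t 18.70 tcp [ 0.5362 -0.068   0.0913] chest [-55.4  21.8  91.3] grasp chest [-55.3  21.8 110.3] Fchest [-0.4  0.6 -1.8] w 0.309 tilt [  0.1   0.2 -89.7]
```

View pics/s11.png

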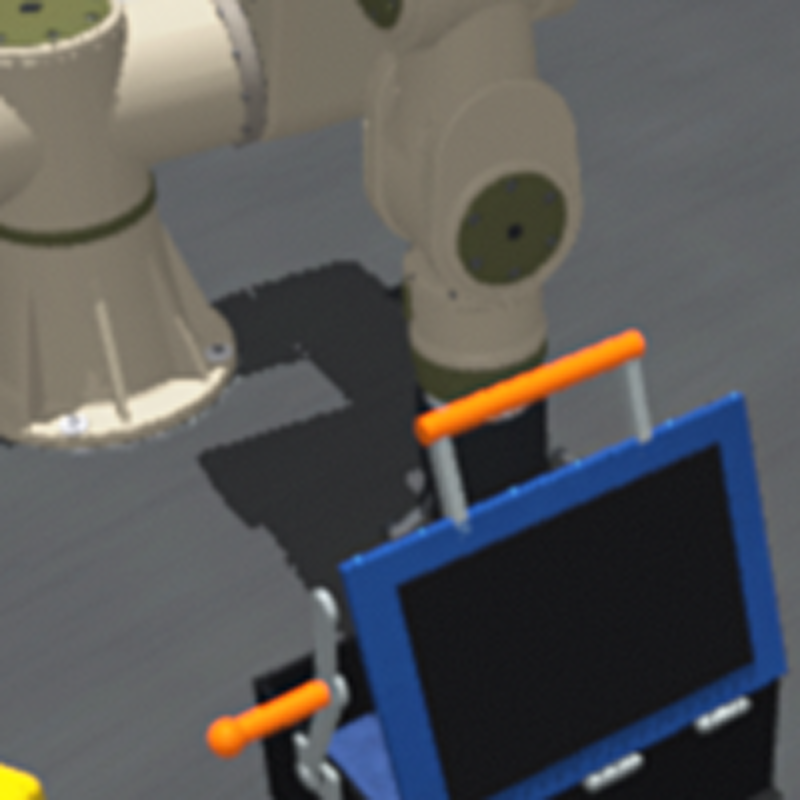

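```bash
python3 -m inch '[-0.01,0,0.05,0,0,0,-1, 0,0,0.04,0,0,0,-1, 0,0,0.02,0,0,0,-1, 0,0,0,0,0,0,-1]' >/dev/null
python3 -c "from h import *;st()"
python3 -m inch '[0,0,0.012,0,0,0,-1, 0,0,0,0,0,0,-1]' >/dev/null
python3 -c "from h import *;st()"
```

```text
t 19.15 tcp [ 0.5399 -0.07    0.0644] chest [-51.5  20.4  64.4] grasp chest [-51.4  20.4  83.4] Fchest [-0.7 -0.1 -1.7] w 0.309 tilt [  0.1   0.1 -89.6]
t 19.35 tcp [ 0.5407 -0.0703  0.0624] chest [-50.6  20.3  62.4] grasp chest [-50.6  20.3  81.4] Fchest [ 0.4 -0.1 -1.9] w 0.312 tilt [ -0.    0.  -89.6]
```

```bash
python3 -m inch '[0,0,0.012,0,0,0,-1, 0,0,0,0,0,0,-1]' >/dev/null
python3 -c "from h import *;st()"
python3 -m inch '[0,0,0.006,0,0,0,-1, 0,0,0,0,0,0,-1]' >/dev/null
python3 -c "from h import *;st()"
python3 -m inch '[0,0,0.006,0,0,0,-1, 0,0,0,0,0,0,-1]' >/dev/null
python3 -c "from h import *;st()"
```

```text
t 19.55 tcp [ 0.5406 -0.0702  0.0594] chest [-50.7  20.4  59.4] grasp chest [-50.7  20.4  78.4] Fchest [ 0.8 -0.1 -1.7] w 0.307 tilt [  0.    0.  -89.6]
t 19.75 tcp [ 0.5406 -0.0702  0.0579] chest [-50.7  20.4  57.9] grasp chest [-50.7  20.4  76.9] Fchest [-0.7 -0.2 -1.2] w 0.307 tilt [ -0.    0.  -89.6]
t 19.95 tcp [ 0.5409 -0.0703  0.057 ] chest [-50.4  20.4  57. ] grasp chest [-50.4  20.4  76. ] Fchest [0.3 0.9 2.4] w 0.309 tilt [ -0.   -0.  -89.6]
```

Contact is at the predicted height, so I'll release and back out straight up.

```bash
python3 -m inch '[0,0,0,0,0,0,-0.3, 0,0,0,0,0,0,-0.1, 0,0,0,0,0,0,0, 0,0,0,0,0,0,0]' >/dev/null
python3 -c "from h import *;st()"
python3 -m inch '[0,0,-0.04,0,0,0,0, 0,0,-0.06,0,0,0,0, 0,0,-0.1,0,0,0,0, 0,0,-0.1,0,0,0,0, 0,0,-0.1,0,0,0,0, 0,0,-0.06,0,0,0,0, 0.08,0,0,0,0,0,0, 0.12,0,0,0,0,0,0]' 
python3 - <<'E'
from h import *
st()
im=eyes.get_image('top');crop('',im,270,120,430,270,4,'pics/t12.png')
E
```

```text
t 20.35 tcp [ 0.5407 -0.0702  0.0565] chest [-50.6  20.4  56.5] grasp chest [-50.6  20.4  75.5] Fchest [-0.2  0.2  0.1] w 0.499 tilt [ -0.    0.  -89.6]
t: 21.15
ee_pos: [0.4928, -0.0619, 0.173]
eef_rot: [0.088, 0.996, -0.0, 0.002]
ft_force: [-0.7, 0.9, 0.7]
grip_width: 0.497
t 21.15 tcp [ 0.4928 -0.0619  0.173 ] chest [-99.2  20.4 173. ] grasp chest [-99.3  20.4 192. ] Fchest [-0.9  0.8  0.7] w 0.497 tilt [ -0.1  -0.2 -89.6]
```

View pics/t12.png

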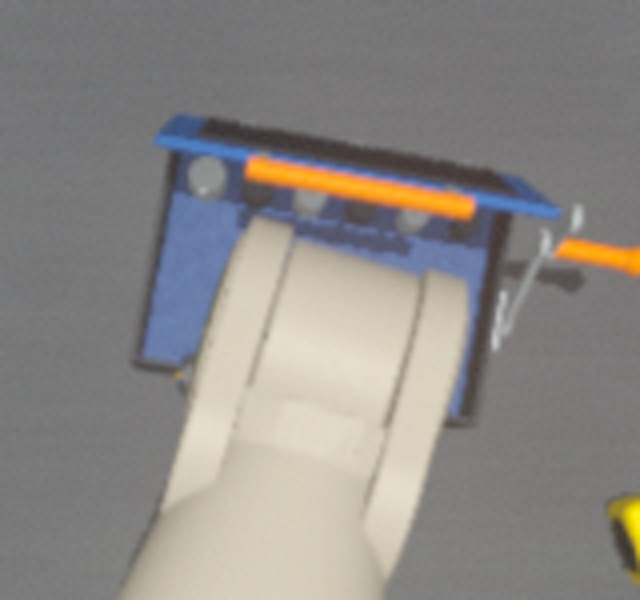

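```bash

python3 - <<'E'
from h import *
im=eyes.get_image('top');crop('',im,380,150,480,270,5,'pics/t13.png');cv2.imwrite('pics/t13f.png',im[:,:,::-1])
im=eyes.get_image('scene');crop('',im,200,190,320,310,5,'pics/s13.png');cv2.imwrite('pics/s13f.png',im[:,:,::-1])
E
```

```text
(no output)
```

View pics/s13.png

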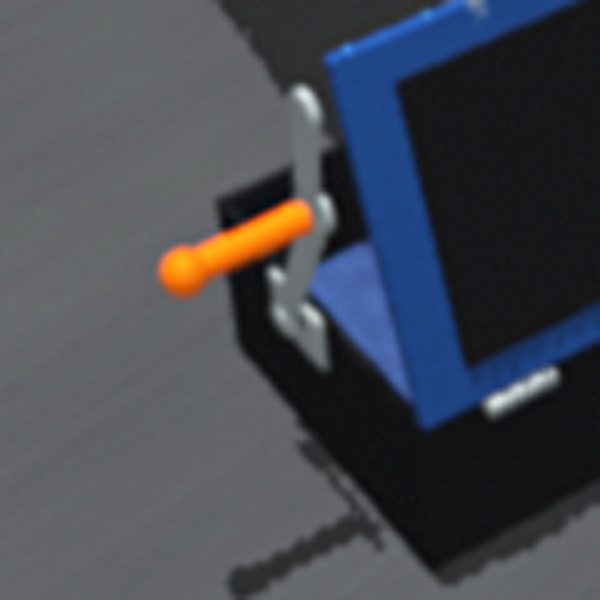

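View pics/t13.png

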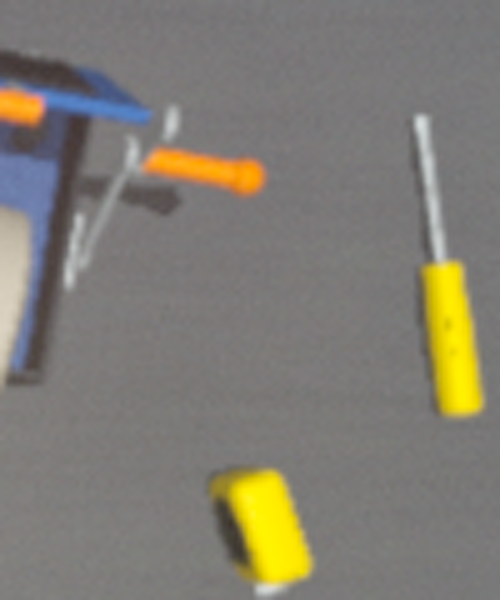

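```bash

python3 - <<'E'
from h import *
from scipy.optimize import fsolve
g=lambda x0,y0,k,u,v:(x0+(u+.5)/k-.5,y0+(v+.5)/k-.5)
a,e=tri(('top',*g(380,150,5,250,176)),('scene',*g(200,190,5,183,270)));A=chest(a)*1e3;print(A,e)
b=chest([.4405,-.2805,.0558])*1e3; print('shut ball',b)
a,e=tri(('top',*g(380,150,5,152,160)),('scene',*g(200,190,5,301,215)));print('root',chest(a)*1e3,e)
f=lambda p:[np.hypot(A[0]-p[0],A[2]-p[1])-110,np.hypot(b[0]-p[0],b[2]-p[1])-110]
print(fsolve(f,[-10,90]))
print('tape',(chest(plane('top',*g(380,150,5,262,525),.05))*1e3).round(), plane('top',*g(380,150,5,262,525),.05).round(3))
# target pre-grasp
RK=RD*R.from_euler('y',25,degrees=True)
zt=RK.apply([0,0,1]); print('tool z chest',Rc.inv().apply(zt))
E
```

```text
[  36.96894198 -203.70829252  192.9693205 ] 0.001894661475322982
shut ball [-113.66130586 -203.84118217   55.8       ]
root [  36.48106844 -148.83845971  193.07086908] 0.004401380202629697
[-10.39193426  93.68715995]
tape [-148. -281.   50.] [ 0.394 -0.351  0.05 ]
tool z chest [-9.19135222e-17  4.22618262e-01 -9.06307787e-01]
```

```bash
python3 -m inch '[0,-0.12,-0.06,0,0,0,0, 0,-0.16,-0.06,0,0,0,0, 0,-0.16,-0.06,0,0,0,0, 0,-0.16,-0.06,0,0,0,0, 0,-0.16,-0.06,0,0,0,0, 0,-0.16,0,0,0,0,0]'
python3 -m inch '[0,0,0,0,0,0.18,0, 0,0,0,0,0,0.18,0, 0,0,0,0,0,0.18,0, 0,0,0,0,0,0.18,0, 0,0,0,0,0,0.18,0, 0,0,0,0,0,0.18,0, 0,0,0,0,0,0.18,0, 0,0,0,0,0,0.18,0, 0,0,0,0,0,0.18,0, 0,0,0,0,0,0.18,0]'
python3 -m inch '[0,0,0,0,0,0.18,0, 0,0,0,0,0.185,0,0, 0,0,0,0,0.185,0,0, 0,0,0,0,0.185,0,0]'
python3 - <<'E'
from h import *
RK=RD*R.from_euler('y',25,degrees=True)
st(); rel(w([.0395,-.1956,.2392]),RK)
E
```

```text
t: 21.9
ee_pos: [0.4523, -0.2908, 0.2495]
eef_rot: [0.088, 0.996, -0.002, 0.002]
ft_force: [1.2, -0.4, 0.3]
grip_width: 0.498
t: 22.9
ee_pos: [0.4518, -0.2885, 0.247]
eef_rot: [0.716, 0.698, 0.0, 0.001]
ft_force: [-0.1, 0.8, -0.1]
grip_width: 0.498
t: 23.3
ee_pos: [0.4523, -0.2887, 0.2483]
eef_rot: [0.743, 0.633, 0.167, -0.139]
ft_force: [0.9, -1.0, -0.3]
grip_width: 0.499
t 23.30 tcp [ 0.4523 -0.2887  0.2483] chest [-100.6 -209.9  248.3] grasp chest [-100.6 -218.   265.5] Fchest [ 1.1 -0.8 -0.3] w 0.499 tilt [-0.1 25.1 -0.6]
shift u [0.03  0.561 0.057] turn u [-0.    -0.003  0.014]
```

```bash
python3 -m inch '[0,0.12,0.0,0,0,0.014,0, 0.01,0.15,0.02,0,0,0,0, 0.01,0.15,0.02,0,0,0,0, 0.01,0.14,0.02,0,0,0,0, 0,0,0,0,0,0,0]'
python3 - <<'E'
from h import *
RK=RD*R.from_euler('y',25,degrees=True)
st(); rel(w([.0395,-.166,.1758]),RK)
im=eyes.get_image('top');crop('',im,330,110,480,270,4,'pics/t14.png')
im=eyes.get_image('scene');crop('',im,180,130,330,280,5,'pics/s14.png')
E
```

```text
t: 23.8
ee_pos: [0.5948, -0.2983, 0.2325]
eef_rot: [0.746, 0.63, 0.164, -0.141]
ft_force: [-0.1, -1.0, -0.1]
grip_width: 0.502
t 23.80 tcp [ 0.5948 -0.2983  0.2325] chest [  41.5 -195.2  232.5] grasp chest [  41.6 -203.2  249.7] Fchest [ 0.1 -1.  -0.1] w 0.502 tilt [ 0.3 25.  -0.1]
shift u [ 0.01  -0.007  0.255] turn u [-0.007 -0.     0.   ]
```

View pics/s14.png

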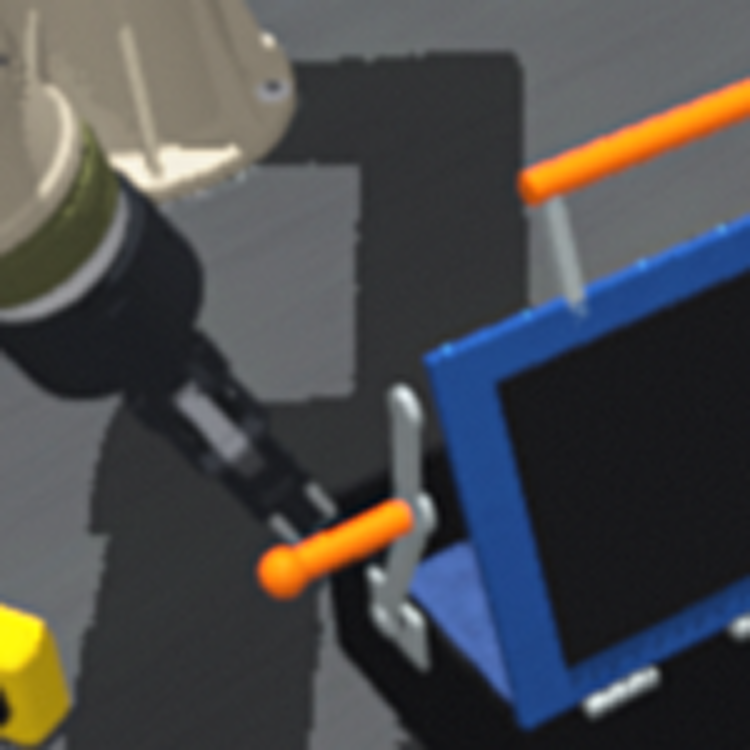

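View pics/t14.png

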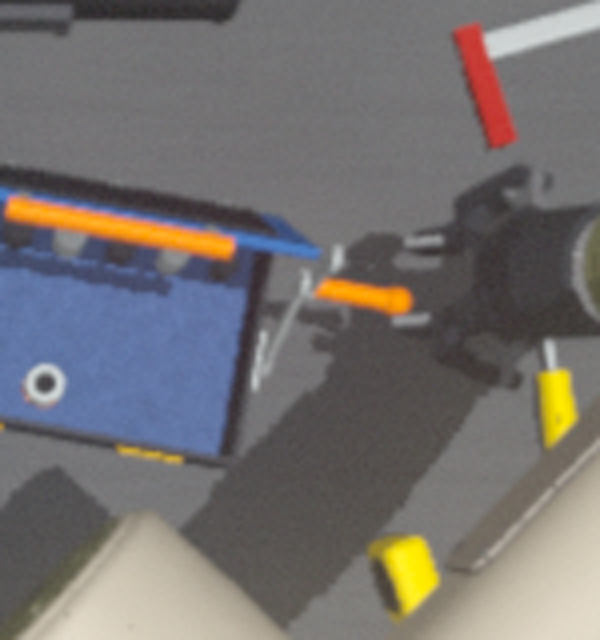

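```bash

python3 - <<'E'
from h import *
o=get_obs();Rn=R.from_quat(o['eef_rot'])
st()
P=[o['ee_pos']+Rn.apply([a,b,c]) for c in(0,-.013) for b in(-.0213,0,.0213) for a in (-.011,.011) ]
print(((proj('top',P)-[330,110])*4).round(0).tolist());print(((proj('scene',P)-[180,130])*5).round(0).tolist())
print(((proj('top',[w([.037,-.204,.193]),w([.037,-.174,.193])])-[330,110])*4).round(0).tolist(),((proj('scene',[w([.037,-.204,.193]),w([.037,-.174,.193])])-[180,130])*5).round(0).tolist())
E
```

```text
t 23.90 tcp [ 0.5919 -0.2985  0.2343] chest [  38.6 -195.9  234.3] grasp chest [  38.7 -203.9  251.6] Fchest [0.1 0.3 0.1] w 0.502 tilt [ 0.3 25.   0. ]
[[411.0, 321.0], [385.0, 314.0], [416.0, 289.0], [390.0, 282.0], [421.0, 258.0], [395.0, 250.0], [424.0, 321.0], [398.0, 313.0], [430.0, 288.0], [403.0, 281.0], [435.0, 256.0], [408.0, 249.0]]
[[240.0, 478.0], [281.0, 441.0], [265.0, 506.0], [306.0, 469.0], [290.0, 536.0], [332.0, 498.0], [224.0, 461.0], [265.0, 425.0], [249.0, 490.0], [291.0, 453.0], [275.0, 520.0], [317.0, 482.0]]
[[398.0, 298.0], [354.0, 290.0]] [[278.0, 568.0], [342.0, 538.0]]
```

```bash
python3 -m inch '[0,0.003,0.06,0,0,0,0, 0,0,0.07,0,0,0,0, 0,0,0.07,0,0,0,0, 0,0,0.055,0,0,0,0, 0,0,0,0,0,0,0]'
python3 - <<'E'
from h import *
st()
im=eyes.get_image('top');crop('',im,330,110,480,270,4,'pics/t15.png')
im=eyes.get_image('scene');crop('',im,180,130,330,280,5,'pics/s15.png')
E
```

```text
t: 24.4
ee_pos: [0.5948, -0.2712, 0.1772]
eef_rot: [0.747, 0.628, 0.164, -0.142]
ft_force: [-0.7, 0.0, -0.1]
grip_width: 0.5
t 24.40 tcp [ 0.5948 -0.2712  0.1772] chest [  36.8 -168.5  177.2] grasp chest [  36.9 -176.6  194.4] Fchest [-0.7 -0.1 -0.1] w 0.500 tilt [ 0.4 25.   0.1]
```

View pics/s15.png

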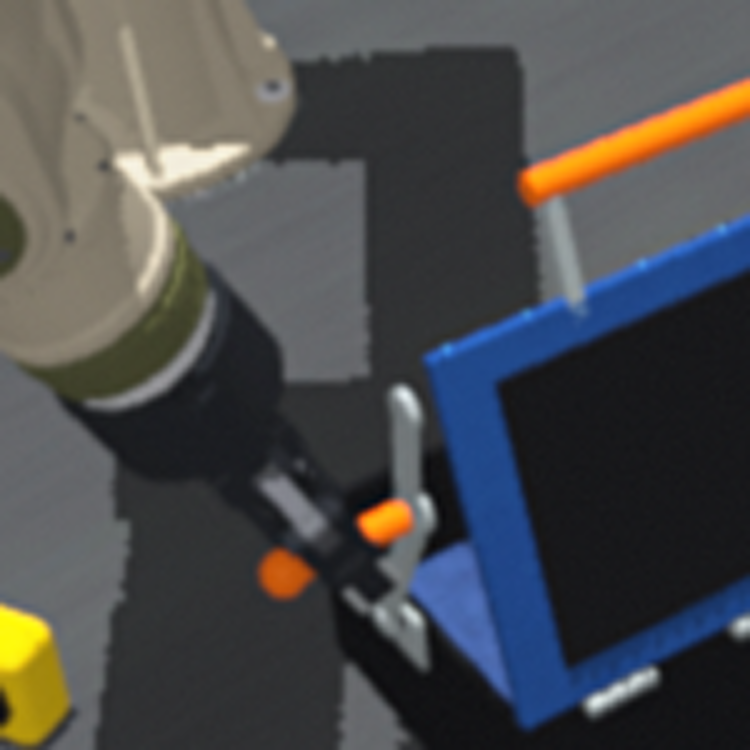

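View pics/t15.png

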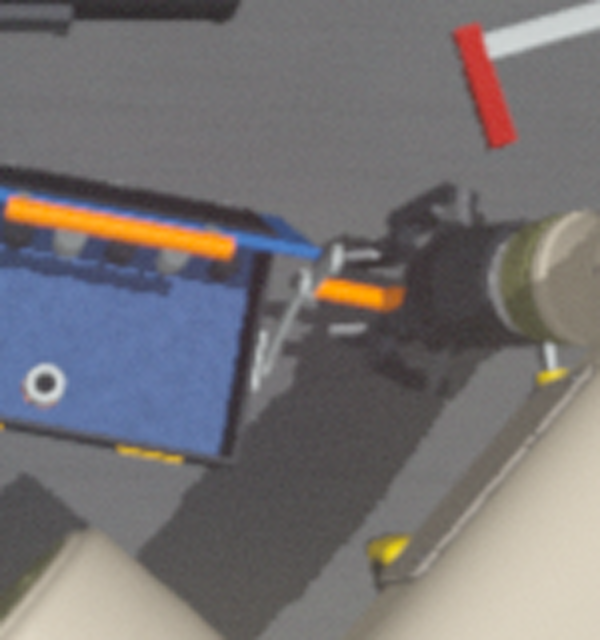

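The knob sits between the fingers. I'll close on it.

```bash
python3 -m inch '[0,0,0,0,0,0,-0.4, 0,0,0,0,0,0,-0.7, 0,0,0,0,0,0,-0.8, 0,0,0,0,0,0,-1, 0,0,0,0,0,0,-1]'
python3 -c "from h import *;st()"
```

```text
t: 25.0
ee_pos: [0.5959, -0.2727, 0.1789]
eef_rot: [0.747, 0.628, 0.164, -0.14]
ft_force: [-4.7, -2.3, 6.0]
grip_width: 0.137
t 25.00 tcp [ 0.5959 -0.2727  0.1789] chest [  38.2 -169.8  178.9] grasp chest [  38.2 -177.8  196.2] Fchest [-4.2 -3.1  6. ] w 0.137 tilt [ 0.2 24.9  0.1]
```

```bash
cat >> h.py <<'E'
def knob(px=-9.2,pz=96.9):
    o=get_obs(); g=chest(o['ee_pos']-R.from_quat(o['eef_rot']).apply([0,0,.019]))*1e3; d=g-[px,0,pz]; a=np.arctan2(d[2],d[0])%(2*np.pi);F=Rc.inv().apply(o['ft_force']);c,s=np.cos(a),np.sin(a)
    print('t %.2f x %.1f y %.1f z %.1f r %.1f phi %.3f rad %.1f tan(fwd) %.1f Fy %.1f w %.3f'%(o['t'],*g,np.hypot(d[0],d[2]),a,F[0]*c+F[2]*s,-F[0]*s+F[2]*c,F[1],o['grip_width']))
E
python3 - <<'E'
from h import *
knob()
f=np.arange(1.1,3.6,.05); x=.11*np.cos(f);z=.11*np.sin(f)
for a,dx,dz in zip(f[1:],np.diff(x)/.25,np.diff(z)/.25): print('%.2f [%.3f,%.3f,%.3f]'%(a,.4226*dz,dx,-.9063*dz),end='  ')
E
python3 -m inch '[0.001,-0.010,-0.003,0,0,0,-1, 0.002,-0.010,-0.004,0,0,0,-1, 0,0,0,0,0,0,-1]' >/dev/null
python3 -c "from h import *;knob()"
```

```text
t 25.00 x 38.2 y -177.8 z 196.2 r 110.0 phi 1.125 rad 3.6 tan(fwd) 6.4 Fy -3.1 w 0.137
1.15 [0.004,-0.020,-0.009]  1.20 [0.004,-0.020,-0.008]  1.25 [0.003,-0.021,-0.007]  1.30 [0.003,-0.021,-0.006]  1.35 [0.002,-0.021,-0.005]  1.40 [0.002,-0.022,-0.004]  1.45 [0.001,-0.022,-0.003]  1.50 [0.001,-0.022,-0.002]  1.55 [0.000,-0.022,-0.001]  1.60 [-0.000,-0.022,0.000]  1.65 [-0.001,-0.022,0.001]  1.70 [-0.001,-0.022,0.002]  1.75 [-0.001,-0.022,0.003]  1.80 [-0.002,-0.022,0.004]  1.85 [-0.002,-0.021,0.005]  1.90 [-0.003,-0.021,0.006]  1.95 [-0.003,-0.021,0.007]  2.00 [-0.004,-0.020,0.008]  2.05 [-0.004,-0.020,0.009]  2.10 [-0.004,-0.019,0.010]  2.15 [-0.005,-0.019,0.010]  2.20 [-0.005,-0.018,0.011]  2.25 [-0.006,-0.017,0.012]  2.30 [-0.006,-0.017,0.013]  2.35 [-0.006,-0.016,0.014]  2.40 [-0.007,-0.015,0.014]  2.45 [-0.007,-0.014,0.015]  2.50 [-0.007,-0.014,0.016]  2.55 [-0.008,-0.013,0.016]  2.60 [-0.008,-0.012,0.017]  2.65 [-0.008,-0.011,0.017]  2.70 [-0.008,-0.010,0.018]  2.75 [-0.009,-0.009,0.018]  2.80 [-0.009,-0.008,0.019]  2.85 [-0.009,-0.007,0.019]  2.90 [-0.009,-0.006,0.019]  2.95 [-0.009,-0.005,0.019]  3.00 [-0.009,-0.004,0.020]  3.05 [-0.009,-0.003,0.020]  3.10 [-0.009,-0.001,0.020]  3.15 [-0.009,-0.000,0.020]  3.20 [-0.009,0.001,0.020]  3.25 [-0.009,0.002,0.020]  3.30 [-0.009,0.003,0.020]  3.35 [-0.009,0.004,0.020]  3.40 [-0.009,0.005,0.019]  3.45 [-0.009,0.006,0.019]  3.50 [-0.009,0.007,0.019]  3.55 [-0.009,0.008,0.018]  t 25.30 x 35.2 y -178.0 z 196.7 r 109.2 phi 1.152 rad 1.1 tan(fwd) -7.7 Fy -2.3 w 0.141
```

```bash
python3 -m inch '[0.002,-0.010,-0.005,0,0,0,-1, 0.002,-0.010,-0.005,0,0,0,-1, 0,0,0,0,0,0,-1]' >/dev/null
python3 -c "from h import *;knob()"

```

```text
t 25.60 x 30.0 y -177.6 z 199.5 r 109.8 phi 1.206 rad 1.1 tan(fwd) -6.5 Fy -1.4 w 0.137
```

```bash
python3 -m inch '[0.003,-0.021,-0.007,0,0,0,-1, 0.003,-0.021,-0.006,0,0,0,-1, 0,0,0,0,0,0,-1]' >/dev/null
python3 -c "from h import *;knob()"
python3 -m inch '[0.002,-0.021,-0.005,0,0,0,-1, 0.002,-0.022,-0.004,0,0,0,-1, 0,0,0,0,0,0,-1]' >/dev/null
python3 - <<'E'
from h import *
knob()
im=eyes.get_image('scene');crop('',im,180,60,380,260,4,'pics/s16.png')
E
```

```text
t 25.90 x 19.2 y -177.5 z 203.8 r 110.6 phi 1.311 rad 3.1 tan(fwd) -5.8 Fy -1.8 w 0.134
t 26.20 x 7.7 y -177.6 z 206.4 r 110.8 phi 1.418 rad 4.1 tan(fwd) -1.7 Fy -2.2 w 0.138
```

View pics/s16.png

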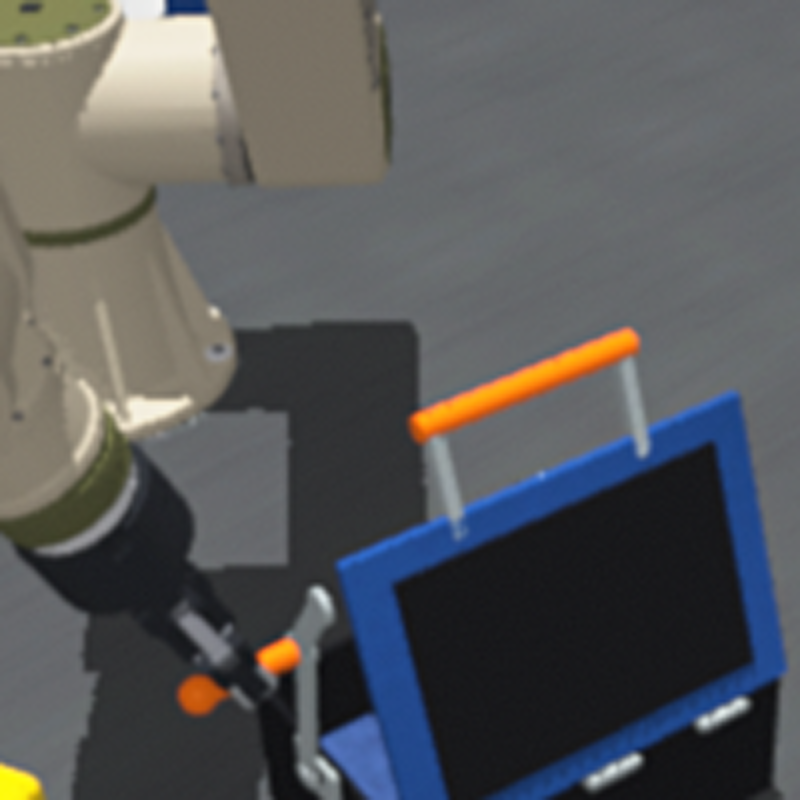

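```bash
python3 -m inch '[0.002,-0.022,-0.005,0,0,0,-1, 0.001,-0.022,-0.004,0,0,0,-1, 0.0005,-0.022,-0.001,0,0,0,-1, 0,-0.022,0,0,0,0,-1, 0,0,0,0,0,0,-1]' >/dev/null
python3 -c "from h import *;knob()"

```

```text
t 26.75 x -15.7 y -177.5 z 208.5 r 111.7 phi 1.629 rad 1.6 tan(fwd) -1.4 Fy -2.0 w 0.140
```

```bash
python3 -m inch '[-0.001,-0.022,0.001,0,0,0,-1, -0.001,-0.022,0.002,0,0,0,-1, -0.001,-0.022,0.003,0,0,0,-1, -0.002,-0.022,0.004,0,0,0,-1, 0,0,0,0,0,0,-1]' >/dev/null
python3 -c "from h import *;knob()"
python3 -m inch '[-0.002,-0.021,0.005,0,0,0,-1, -0.003,-0.021,0.006,0,0,0,-1, -0.003,-0.021,0.007,0,0,0,-1, -0.004,-0.020,0.008,0,0,0,-1, 0,0,0,0,0,0,-1]' >/dev/null
python3 -c "from h import *;knob()"

```

```text
t 27.25 x -38.0 y -177.5 z 205.8 r 112.7 phi 1.829 rad 3.4 tan(fwd) 0.6 Fy -2.4 w 0.134
t 27.75 x -58.7 y -177.5 z 198.3 r 112.8 phi 2.025 rad 2.1 tan(fwd) 0.8 Fy -0.7 w 0.136
```

```bash
python3 -m inch '[-0.004,-0.020,0.009,0,0,0,-1, -0.004,-0.020,0.010,0,0,0,-1, -0.005,-0.019,0.010,0,0,0,-1, -0.005,-0.018,0.011,0,0,0,-1, 0,0,0,0,0,0,-1]' >/dev/null
python3 -c "from h import *;knob()"
python3 -m inch '[-0.006,-0.018,0.012,0,0,0,-1, -0.006,-0.017,0.013,0,0,0,-1, -0.006,-0.017,0.014,0,0,0,-1, -0.007,-0.016,0.014,0,0,0,-1, 0,0,0,0,0,0,-1]' >/dev/null
python3 - <<'E'
from h import *
knob(); print(get_obs()['joints'].round(2))
im=eyes.get_image('scene');crop('',im,150,60,350,260,4,'pics/s17.png')
E
```

```text
t 28.25 x -77.5 y -177.4 z 187.0 r 113.1 phi 2.219 rad -3.6 tan(fwd) 1.6 Fy -0.3 w 0.135
t 28.75 x -93.1 y -177.3 z 172.1 r 112.7 phi 2.411 rad -13.2 tan(fwd) 2.7 Fy 2.5 w 0.138
[-0.84  0.45 -0.02  1.38  0.34  0.86]
```

View pics/s17.png

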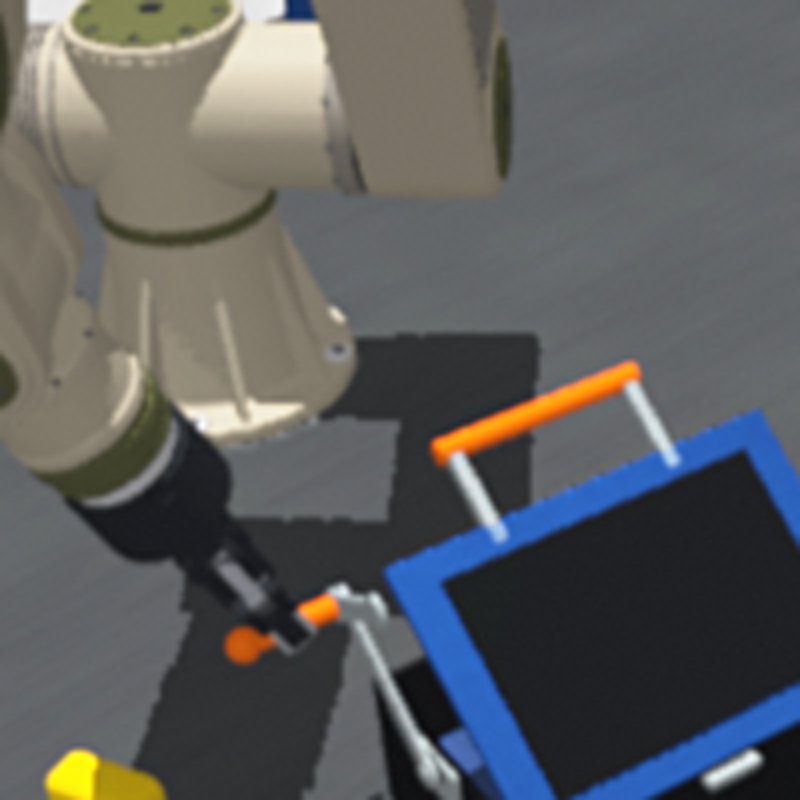

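```bash
python3 - <<'E'
from h import *
from scipy.optimize import least_squares
P=np.array([(38.2,196.2),(30,199.5),(19.2,203.8),(7.7,206.4),(-15.7,208.5),(-38,205.8),(-58.7,198.3),(-77.5,187),(-93.1,172.1)])
r=least_squares(lambda q:np.hypot(P[:,0]-q[0],P[:,1]-q[1])-110,[-10,96]);print(r.x,r.fun.round(1))
r=least_squares(lambda q:np.hypot(P[:,0]-q[0],P[:,1]-q[1])-q[2],[-10,96,110]);print(r.x,r.fun.round(1))
E
python3 -m inch '[-0.004,0.004,0.008,0,0,0,-1, -0.004,0.004,0.006,0,0,0,-1, 0,0,0,0,0,0,-1]' >/dev/null
python3 -c "from h import *;knob(-11.6,97.8)"
```

```text
[-12.21443788  98.37934107] [ 0.  -0.4  0.  -0.2  0.2  0.5  0.2  0.1 -0.6]
[-12.67557678 101.33434209 107.28967597] [ 0.4 -0.2  0.  -0.3 -0.1  0.2  0.   0.1 -0.2]
t 29.10 x -94.3 y -177.5 z 169.3 r 109.3 phi 2.429 rad 6.1 tan(fwd) 1.4 Fy -1.9 w 0.134
```

```bash
python3 -m inch '[-0.006,-0.017,0.013,0,0,0,-1, -0.007,-0.014,0.016,0,0,0,-1, -0.008,-0.013,0.016,0,0,0,-1, -0.008,-0.012,0.017,0,0,0,-1, 0,0,0,0,0,0,-1]' >/dev/null
python3 -c "from h import *;knob(-12.2,98.4)"
python3 -m inch '[-0.008,-0.011,0.017,0,0,0,-1, -0.008,-0.010,0.018,0,0,0,-1, -0.009,-0.009,0.018,0,0,0,-1, 0,0,0,0,0,0,-1]' >/dev/null
python3 -c "from h import *;knob(-12.2,98.4)"
```

```text
t 29.60 x -106.4 y -177.5 z 151.2 r 108.0 phi 2.630 rad -3.5 tan(fwd) 2.6 Fy 1.9 w 0.130
t 30.00 x -112.6 y -177.6 z 136.8 r 107.5 phi 2.776 rad -8.1 tan(fwd) 3.2 Fy 4.4 w 0.134
```

```bash
python3 -m inch '[-0.009,-0.003,0.019,0,0,0,-1, -0.009,-0.003,0.019,0,0,0,-1, -0.009,-0.003,0.019,0,0,0,-1, 0,0,0,0,0,0,-1]' >/dev/null
python3 -c "from h import *;knob(-12.7,100)"
python3 -m inch '[-0.009,-0.002,0.020,0,0,0,-1, -0.009,0,0.020,0,0,0,-1, -0.009,0,0.020,0,0,0,-1, 0,0,0,0,0,0,-1]' >/dev/null
python3 -c "from h import *;knob(-12.7,100)"
```

```text
t 30.40 x -116.5 y -177.7 z 120.9 r 105.9 phi 2.943 rad -1.0 tan(fwd) 2.8 Fy 2.7 w 0.134
t 30.80 x -118.0 y -177.7 z 104.3 r 105.4 phi 3.101 rad 5.4 tan(fwd) 2.8 Fy 0.7 w 0.136
```

```bash
python3 -m inch '[-0.009,-0.003,0.020,0,0,0,-1, -0.009,0.001,0.020,0,0,0,-1, -0.009,0.002,0.020,0,0,0,-1, 0,0,0,0,0,0,-1]' >/dev/null
python3 -c "from h import *;knob(-12.7,100)"
python3 -m inch '[-0.009,0.003,0.020,0,0,0,-1, -0.009,0.004,0.019,0,0,0,-1, 0,0,0,0,0,0,-1]' >/dev/null
python3 - <<'E'
from h import *
knob(-12.7,100); print(get_obs()['joints'].round(2))
im=eyes.get_image('scene');crop('',im,180,130,380,290,4,'pics/s18.png')
E
```

```text
t 31.20 x -117.1 y -178.4 z 88.0 r 105.1 phi 3.256 rad 4.0 tan(fwd) 2.1 Fy -1.1 w 0.135
t 31.50 x -115.5 y -178.2 z 77.6 r 105.2 phi 3.356 rad 6.0 tan(fwd) 0.7 Fy -2.3 w 0.137
[-0.86  0.5  -0.2   1.17  0.33  0.83]
```

View pics/s18.png

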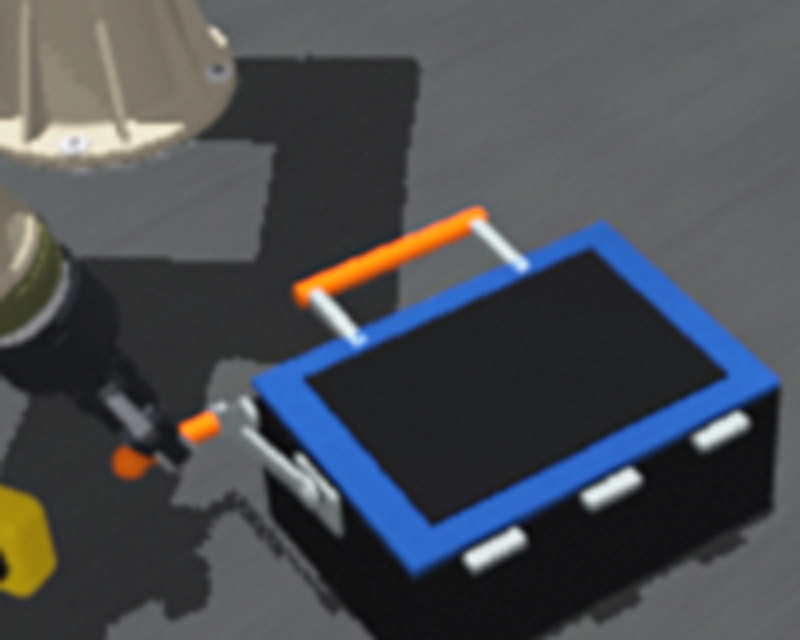

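```bash
python3 -m inch '[-0.007,0.001,0.015,0,0,0,-1, -0.007,0.003,0.015,0,0,0,-1, 0,0,0,0,0,0,-1]' >/dev/null
python3 -c "from h import *;knob(-12.7,100)"
python3 -m inch '[-0.005,0.003,0.01,0,0,0,-1, -0.005,0.003,0.01,0,0,0,-1, 0,0,0,0,0,0,-1]' >/dev/null
python3 -c "from h import *;knob(-12.7,100)"

```

```text
t 31.85 x -114.0 y -177.7 z 69.7 r 105.7 phi 3.432 rad 4.1 tan(fwd) 0.3 Fy 0.1 w 0.137
t 32.15 x -112.1 y -178.2 z 64.3 r 105.6 phi 3.487 rad 3.9 tan(fwd) 2.7 Fy -0.6 w 0.134
```

```bash
python3 -m inch '[-0.004,0.003,0.01,0,0,0,-1, 0,0,0,0,0,0,-1]' >/dev/null
python3 -c "from h import *;knob(-12.7,100)"
python3 -m inch '[-0.003,0.002,0.007,0,0,0,-1, 0,0,0,0,0,0,-1]' >/dev/null
python3 - <<'E'
from h import *
knob(-12.7,100)
im=eyes.get_image('scene');crop('',im,200,170,390,310,4,'pics/s19.png')
E
```

```text
t 32.35 x -111.1 y -177.8 z 62.3 r 105.4 phi 3.507 rad 0.7 tan(fwd) -4.5 Fy -0.5 w 0.133
t 32.55 x -110.5 y -177.5 z 61.4 r 105.2 phi 3.517 rad 0.5 tan(fwd) -11.6 Fy -0.9 w 0.132
```

View pics/s19.png

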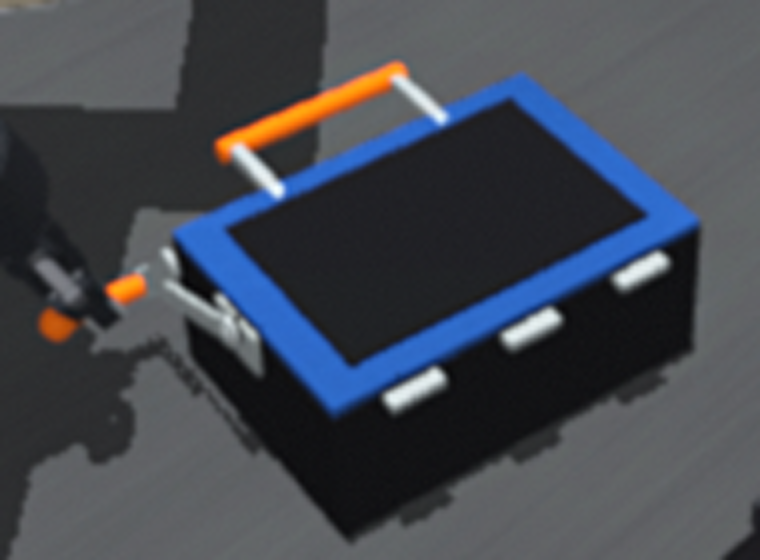

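The bar ends at (402,70) and (218,148) and the lid corners are at their original pixels, and the knob meets a firm stop. I'll relax and release.

```bash
python3 -m inch '[0.003,-0.002,-0.007,0,0,0,-1, 0,0,0,0,0,0,-1]' >/dev/null
python3 -c "from h import *;knob(-12.7,100)"
python3 -m inch '[0,0,0,0,0,0,-0.7, 0,0,0,0,0,0,-0.3, 0,0,0,0,0,0,0, 0,0,0,0,0,0,0]'
python3 -m inch '[0,0,-0.06,0,0,0,0, 0,0,-0.1,0,0,0,0, 0,0,-0.14,0,0,0,0, 0,0,-0.14,0,0,0,0, 0,0,-0.14,0,0,0,0]'
python3 - <<'E'
from h import *
st()
im=eyes.get_image('scene');cv2.imwrite('pics/s20.png',im[:,:,::-1]);crop('',im,200,170,390,310,4,'pics/s20c.png')
im=eyes.get_image('top');cv2.imwrite('pics/t20.png',im[:,:,::-1])
E
```

```text
t 32.80 x -111.3 y -177.8 z 62.4 r 105.5 phi 3.506 rad 1.7 tan(fwd) -4.7 Fy -0.2 w 0.137
t: 33.2
ee_pos: [0.4486, -0.2472, 0.0442]
eef_rot: [0.747, 0.629, 0.164, -0.141]
ft_force: [0.7, -0.8, 0.7]
grip_width: 0.501
t: 33.7
ee_pos: [0.4384, -0.3079, 0.1769]
eef_rot: [0.747, 0.629, 0.164, -0.141]
ft_force: [0.8, -1.5, 0.4]
grip_width: 0.498
t 33.70 tcp [ 0.4384 -0.3079  0.1769] chest [-111.1 -231.2  176.9] grasp chest [-111.  -239.2  194.1] Fchest [ 1.  -1.4  0.4] w 0.498 tilt [ 0.2 25.   0.1]
```

View pics/s20c.png

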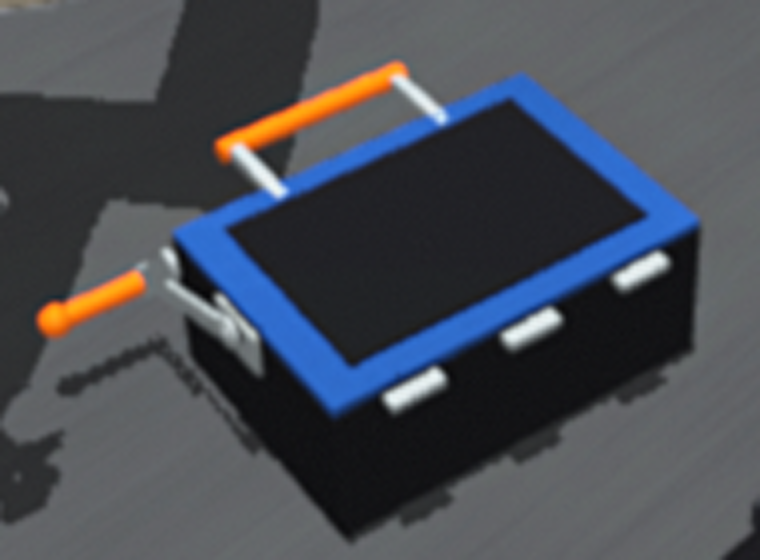

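View pics/s20.png

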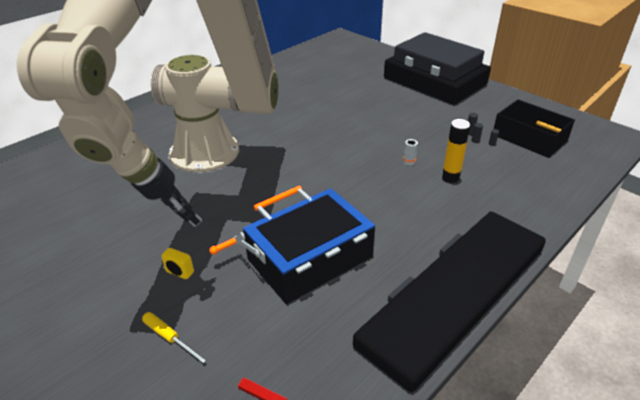

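View pics/t20.png

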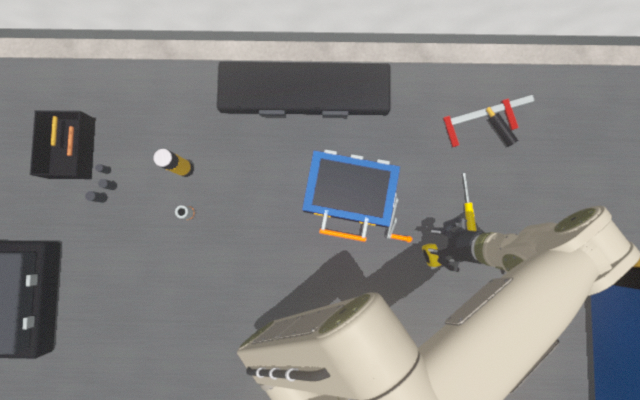

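```bash
python3 - <<'E'
from h import *
a=cv2.imread('pics/scene0.png').astype(int);b=cv2.imread('pics/s20.png').astype(int)
d=np.abs(a-b).sum(2)[170:310,240:390]; print('lid region diff',d.max(), (d>60).sum())
print(order.hand_in())
E
```

```text
lid region diff 159 1526
the job is handed in; nothing more can be done
None
```

The job is handed in at about 34 s of the 72 s allowed. The socket is in the chest, the lid is shut, and the robot is touching nothing.

- **Lid up:** I lifted the lid by its bar. The stay pulled taut at about 1.29 rad. Eased back, the bar pushed back at about 2.2 N/mm, which showed the stay was locked. I let go and the lid stayed up.
- **Socket:** I took the small banded socket (52.9 mm tall by camera, 26 mm between the pads). I set it down at about chest (-50, 20) mm, feeling light contact at tray height. The top view then showed it standing upright in front of the stored row.
- **Lid down:** I pulled the knob forward to break the stay, then led it over and down until the lid met its stop.

**Last checks:**
- The bar ends, lid corners and knob ball are at the same pixels as in the first shut picture.
- The spray can, tape measure, screwdriver and large socket look unmoved.

**What was not clean:**
- **Force at the bar:** It reached about 25 N for a moment during the lift, at about 0.9 rad and well before the stay was taut. It ran along the lid, because my hinge estimate was a few mm low, and I relieved it at once.
- **Forces at the knob:** They peaked at about 13 N sideways and about 12 N against the closed stop.
- **Picture difference:** An automatic first-versus-last comparison over the lid area flagged 1526 pixels. I put this down to the arm's moved shadow but did not separate it out; by eye the edges match.

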